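Load cassettes on edge into a UV steriliser

ROBOT

A 7-joint arm with a two-finger parallel gripper is mounted at the origin on the work surface. World frame = base frame: x ahead of the robot, y to its left, z up, the work surface at z = 0. Lengths are in m, angles in rad, forces in N, time in s.
With the tool pointing down it reaches from about 0.35 to 0.9 m from the base axis. Payload 8.1 kg.
Tool frame: the origin (TCP) lies midway between the tips of the shut fingers; the grasp point (between the pads) lies 19 mm behind it; z points along the fingers, y is the line along which they close (so a half turn about z gives the same grasp; the last joint's range is limited). The gripper opens to 92 mm and grips with 3 to 60 N. Pads are 19 mm wide; open, the fingers measure 130 mm over their backs; the gripper's body (75 mm by 190 mm) begins 47 mm behind the grasp point.
Start: joints at [-1.235, 0.434, 0.025, 1.573, -0.012, 1.134, -0.075], TCP at [0.266, 0.566, 0.227] pointing down, gripper open.
Joint ranges: [-2.62, 2.62], [-0.44, 2.09], [-1.27, 1.32], [0.08, 2.57], [-1.32, 4.46], [0.12, 2], [-2.74, 2.74]. Speed limits (rad/s): [2.22, 2.22, 3.01, 3.01, 3.14, 3.14, 3.14].

INTERFACE

Orientations are given as a rotation vector (axis times angle).
In Python, from cell import observe, cams, job gives the robot as it stands. The module is installed in compiled form; this text tells all that it offers.
- The arm moves only by the tool step_arm, never from a script. Its argument "steps" is a list of rows, each a list of 6 numbers: the shift along the world's x, y, z in mm, then the turn, a rotation vector about the world's x, y, z in rad. In form: [[dx, dy, dz, rx, ry, rz], ...]. A call has 1 to 20 rows; each row shifts and turns the commanded pose from where the row before left it; what a row does not reach is not made up. A row lasts 1/12 s, in which the tool goes at most 41.7 mm and 7.16 degrees, less where a joint would pass 70% of its speed; a pose out of reach is approached as far as the arm can. A call with a gripper value outside its range is refused whole. "gripper" is the opening, from 0 (shut) to 1 (fully open), set as the call begins (left out, the last holds). The fingers move at their own pace and stop on an object; "force" is the grip in N (left out, the last holds). Time passes only in rows, so rows that do not move let the fingers close. It gives the time, the measured TCP pose, the force, the opening and the grip force at its end, in the units of the state.
- observe(): the state, without advancing time (a new reading comes with each control period).
- cams.get_image(name): name is "scene" or "top" or "wrist"; returns the picture (480x640x3 uint8, red, green, blue); there is no depth.
- cams.get_calibration(name): a dict with "fov_y" (degrees; the focal length in pixels is half the picture's height over the tangent of half this angle, whatever the lens; pixels are square), "cx", "cy" (the principal point, pixels), "world_to_cam" (4x4, takes a point from world to camera coordinates). Camera axes: x right, y up, looking along -z (the intrinsics and any distortion apply to the point x, -y, -z); pixel columns grow to the right and rows downward; lengths in m; the calibration is good to about 2 mm. A picture is of the moment at which its call begins: read the wrist's pose just before it. get_calibration takes no time and is no camera call; for the wrist camera it gives the pose at the moment of the call.
- job.sign_off(): hands the job in; it is judged then, once.
The state is a dict: "clock": time; "joints": joint angles; "dq": joint speeds; "joint_efforts": joint torques, N m; "position": TCP position; "ee_rot": TCP orientation; "force": force on the tool from outside, world axes, zero at the start; "ft_torque": the same for the moment, N m; "width": opening from 0.0 (shut) to 1.0 (fully open); "gripper_force": force on a finger pad.
Only numpy, scipy, OpenCV 4.12 (cv2) and the standard library are available. Lean on these libraries where they do the work, as an engineer would, in place of code of your own. Each camera call takes 0.05 s, during which the arm holds its last target. There are 200 camera calls.

TASK

Slide the steriliser's clear cover fully open, then stand every instrument cassette upright on a thin edge (either the short or the long one) on the chamber floor, none touching another, so that the lamp reaches both broad faces. Then slide the cover fully shut and press the start button; never press it while the cover is open. Leave the other things on the desk where they are, and if a cassette has fallen over in the chamber before the end, open up and stand it again.

Things in the scene. Friction and masses are not known exactly. Their poses are not given: they have to be found in the camera images.
- steriliser: white UV steriliser, fixed, 220 mm deep in x, on a 2 mm black mat (top at z = 0.002). Origin: underside centre of its chamber. On the +y side of the chamber a closed lamp housing, y = 116 to 350 mm, 78 mm high, over which the cover slides; rails at x = +-107 mm reach 88 mm high. A 42 mm high console in front (-x) of the housing carries the start button
- chamber_floor (a point): centre of the floor of the open-topped chamber, 12 mm above the steriliser's origin, axes as the steriliser. Inside 190 (x) x 220 (y) mm, walls 6 mm thick, rim 68 mm above this floor
- cover (a joint): travel of the clear sliding cover over the chamber, m: 0 shut, 0.22 fully open; it moves along the steriliser's +y to open, and stays where it is left (about 1.5 N friction). Its top is 87 mm above the steriliser's origin
- cover_handle (a point): middle of the top of the cover's grip bar: an upright grey bar 150 mm long (along x), 12 mm thick (along y), 34 mm high above the cover's top; moves with the cover
- start (a joint): travel of the start button, m: 0 up, 0.006 fully down; sprung, 3.5 N to push fully down, pressed from above; counts as pressed beyond 0.004
- start_top (a point): top centre of the round grey start button (26 mm across) on the console, 18 mm above the console's top; moves with the button
- cassette1: flat aluminium instrument cassette, a plain 60 x 52 x 20 mm slab (x 60, y 52, z 20) with shallow dark slots on both broad faces, 60 to 125 g; lies flat on the black mat at the start. Origin: centre of the broad face that is underneath at the start (the middle of the slab is 10 mm along +z); z is normal to the broad faces, x along the length. May be absent (None); two or three of the four are there
- cassette2: flat aluminium instrument cassette, a plain 60 x 52 x 20 mm slab (x 60, y 52, z 20) with shallow dark slots on both broad faces, 60 to 125 g; lies flat on the black mat at the start. Origin: centre of the broad face that is underneath at the start (the middle of the slab is 10 mm along +z); z is normal to the broad faces, x along the length. May be absent (None); two or three of the four are there
- cassette3: flat aluminium instrument cassette, a plain 60 x 52 x 20 mm slab (x 60, y 52, z 20) with shallow dark slots on both broad faces, 60 to 125 g; lies flat on the black mat at the start. Origin: centre of the broad face that is underneath at the start (the middle of the slab is 10 mm along +z); z is normal to the broad faces, x along the length. May be absent (None); two or three of the four are there
- cassette4: flat aluminium instrument cassette, a plain 60 x 52 x 20 mm slab (x 60, y 52, z 20) with shallow dark slots on both broad faces, 60 to 125 g; lies flat on the black mat at the start. Origin: centre of the broad face that is underneath at the start (the middle of the slab is 10 mm along +z); z is normal to the broad faces, x along the length. May be absent (None); two or three of the four are there
- pot1: bystander, to be left alone: small round black gel pot, 36 mm across, 28 mm high, origin under its centre
- pot2: bystander, to be left alone: round black gel pot, 44 mm across, 36 mm high, origin under its centre
- polish1: bystander, to be left alone: polish bottle, 28 mm across, 65 mm high, origin under its centre
- polish2: bystander, to be left alone: polish bottle, 28 mm across, 65 mm high, origin under its centre
- buffer: bystander, to be left alone: white buffing block, 90 (x) x 26 x 26 mm, origin under its centre

How it is judged:
By the outcome, as a careful person would: the job done as asked, in the order asked, and still so for the second after the job is handed in, with the robot touching nothing.
Of cassette1, cassette2, cassette3, cassette4 only 2 to 3 are there at a start; the rules pass over those that are not, and their reading is None.
At some moment in a run one of cassette1, cassette2, cassette3, cassette4 may be knocked a few centimetres aside while the robot is not near it.
Once in a run the grip may slacken for a moment while it holds something.
It also fails if it takes over 210 s, if anything falls off the work surface, if the arm or the gripper's body presses on something with over 40 N, if the wrist force passes 120 N, or if a joint passes its speed limit or range.

## Working session

There is one attempt and no reset: what is moved stays moved. The work goes in short steps, Python scripts to look and compute and a tool call to move; the robot and the scene stay as the last step left them, time stands still between calls to the robot, and variables do not carry over. Pictures are saved under pics/ and viewed, at most 14 in all, crops included, and the job is handed in when it is done.

Besides the shell and the picture viewer there is one more tool, called as name([rows], argument=value, ...), one row to a line, values as JSON. step_arm: Moves the arm, as the interface text tells. Its arguments: {"type":"object","properties":{"steps":{"type":"array","items":{"type":"array","items":{"type":"number"}}},"gripper":{"type":"number"},"force":{"type":"number"}},"required":["steps"]}

```bash
mkdir -p pics; cat > h.py <<'E'
import numpy as np, cv2
from cell import observe, cams, job
from scipy.spatial.transform import Rotation as R
def snap(n,f=None):
    c=cams.get_calibration(n); im=cams.get_image(n)
    if f: cv2.imwrite('pics/'+f,im[:,:,::-1])
    return im,c
def ray(c,u,v):
    f=240/np.tan(np.radians(c['fov_y'])/2); M=np.array(c['world_to_cam']); 
    d=np.array([(u-c['cx'])/f,-(v-c['cy'])/f,-1.]); Rm=M[:3,:3]; o=-Rm.T@M[:3,3]
    return o,Rm.T@d
def onz(c,u,v,z):
    o,d=ray(c,u,v); return o+d*(z-o[2])/d[2]
def proj(c,p):
    f=240/np.tan(np.radians(c['fov_y'])/2); M=np.array(c['world_to_cam']); q=M[:3,:3]@np.array(p)+M[:3,3]
    return c['cx']+f*q[0]/-q[2], c['cy']-f*q[1]/-q[2]
E
python3 - <<'E'
from h import *
np.set_printoptions(precision=4,suppress=True)
for n in ('top','scene'):
    im,c=snap(n,n+'1.png'); print(n,c)
o=observe(); print(o)
E
```

```text
top {'fov_y': 51.29438260313157, 'cx': 321.82198190895014, 'cy': 239.42671318033794, 'world_to_cam': array([[ 0.0209, -0.9997, -0.0158,  0.0191],
       [ 0.9902,  0.0185,  0.1382, -0.568 ],
       [-0.1379, -0.0186,  0.9903, -1.2746],
       [ 0.    ,  0.    ,  0.    ,  1.    ]])}
scene {'fov_y': 49.54072466913456, 'cx': 317.97754450518687, 'cy': 237.34472864091222, 'world_to_cam': array([[ 0.8502,  0.5264, -0.0069, -0.4551],
       [-0.33  ,  0.5432,  0.772 ,  0.1133],
       [ 0.4101, -0.6541,  0.6356, -1.5079],
       [ 0.    ,  0.    ,  0.    ,  1.    ]])}
{'clock': 0.1, 'joints': array([-1.2346,  0.4351,  0.025 ,  1.574 , -0.0116,  1.134 , -0.0751]), 'dq': array([ 0.0003, -0.001 ,  0.0011,  0.0001,  0.0004,  0.0005,  0.0005]), 'joint_efforts': array([  0.0035, -66.9129,   0.9881, -31.5145,  -0.0605,   0.0374,
         0.    ]), 'position': array([0.2654, 0.5654, 0.2261]), 'ee_rot': array([-0.6838, -3.0661,  0.0021]), 'force': array([-0.4532, -0.4193,  0.3121]), 'ft_torque': array([ 0.0089,  0.0384, -0.0636]), 'gripper_force': 0.0, 'width': 0.997502939795211}
```

View pics/top1.png

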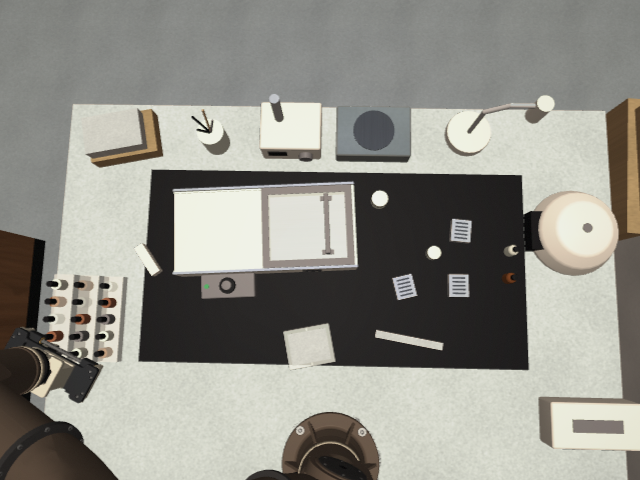

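View pics/scene1.png

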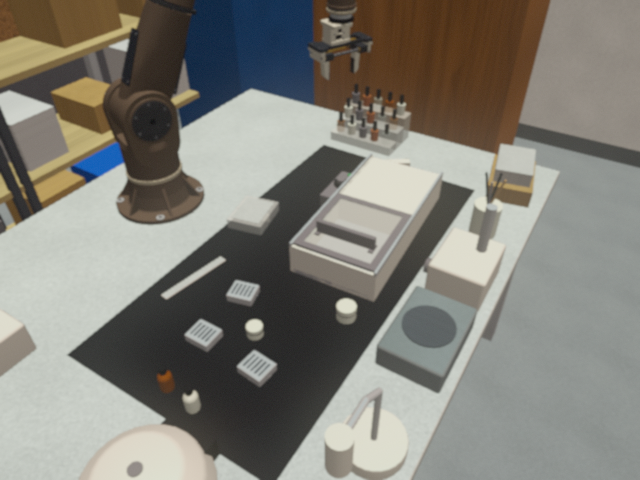

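The top view shows the steriliser with its chamber at about (308,228), housing at about (217,230), button at (227,285) and handle at (327,224). There are three cassettes, at (460,231), (404,287) and (458,286). The cover is shut.

```bash
python3 - <<'E'
from h import *
np.set_printoptions(precision=4,suppress=True)
im=cv2.imread('pics/top1.png'); c=cams.get_calibration('top')
g=cv2.cvtColor(im,cv2.COLOR_BGR2GRAY)
m=(g>70).astype(np.uint8)
m=cv2.morphologyEx(m,cv2.MORPH_CLOSE,np.ones((5,5)))
cs,_=cv2.findContours(m,cv2.RETR_LIST,cv2.CHAIN_APPROX_NONE)
for k in cs:
    a=cv2.contourArea(k)
    if 60<a<30000:
        r=cv2.minAreaRect(k); (u,v)=r[0]
        if 140<u<530 and 170<v<370:
            z=.022 if a<900 else .09
            b=np.array([onz(c,*p,z)[:2] for p in cv2.boxPoints(r)])
            e=b[1]-b[0],b[2]-b[1]
            print(int(a),np.round(r[0],1),'ctr',onz(c,u,v,z)[:2],'sizes',[round(np.linalg.norm(x),3) for x in e],'ang',[round(np.degrees(np.arctan2(x[1],x[0])),1) for x in e]); 
            if a>3000: print(b)
for p in ((327,195),(327,254),(324,224),(330,224)): print('handle',onz(c,*p,.123))
print('button',onz(c,227,285,.062))
print('cam',ray(c,0,0)[0])
cv2.imwrite('pics/top1c.png',cv2.resize(im[170:310,160:370],None,fx=3.8,fy=3.8,interpolation=cv2.INTER_CUBIC))
E
```

```text
498 [408.8 339.6] ctr [ 0.3129 -0.1996] sizes [np.float64(0.021), np.float64(0.178)] ang [np.float64(-11.1), np.float64(-100.0)]
439 [458.5 285. ] ctr [ 0.4561 -0.3299] sizes [np.float64(0.055), np.float64(0.057)] ang [np.float64(-88.9), np.float64(178.9)]
437 [404.4 286.4] ctr [ 0.4496 -0.1884] sizes [np.float64(0.054), np.float64(0.061)] ang [np.float64(-74.9), np.float64(-166.2)]
91 [510.3 250.4] ctr [ 0.55   -0.4676] sizes [np.float64(0.036), np.float64(0.027)] ang [np.float64(-70.5), np.float64(-163.4)]
160 [433.5 252. ] ctr [ 0.5419 -0.2655] sizes [np.float64(0.04), np.float64(0.037)] ang [np.float64(-88.9), np.float64(179.3)]
445 [460.5 230.5] ctr [ 0.6008 -0.3376] sizes [np.float64(0.056), np.float64(0.062)] ang [np.float64(-89.0), np.float64(178.8)]
242 [379.5 199. ] ctr [ 0.6827 -0.1222] sizes [np.float64(0.046), np.float64(0.049)] ang [np.float64(-89.0), np.float64(-179.9)]
17073 [263.8 240.1] ctr [0.5562 0.1763] sizes [np.float64(0.48), np.float64(0.285)] ang [np.float64(-86.6), np.float64(-177.0)]
[[ 0.6863  0.4274]
 [ 0.7148 -0.0513]
 [ 0.4305 -0.0662]
 [ 0.4019  0.3977]]
handle [0.6679 0.0182 0.123 ]
handle [0.5201 0.0153 0.123 ]
handle [0.5945 0.0242 0.123 ]
handle [0.5948 0.0094 0.123 ]
button [0.4422 0.2701 0.062 ]
cam [0.3863 0.0059 1.341 ]
```

View pics/top1c.png

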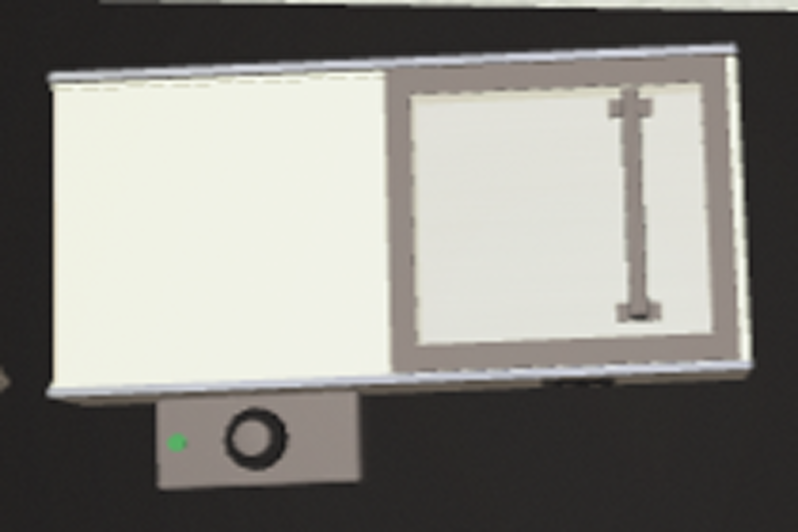

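```bash
python3 - <<'E'
from h import *
np.set_printoptions(precision=4,suppress=True)
c=cams.get_calibration('top')
P=lambda u,v,z: onz(c,160+u/3.8,170+v/3.8,z)[:2]
a=P(48,75,.09);b=P(735,47,.09);d=P(47,393,.09);e=P(750,370,.09)
print('rails',a,b,d,e)
for p,q in((b,a),(e,d),(e,b),(d,a)): x=q-p; print(np.linalg.norm(x),np.degrees(np.arctan2(x[1],x[0])))
h1=P(628,90,.123);h2=P(640,314,.123);x=h1-h2;print('handle',h1,h2,(h1+h2)/2,np.linalg.norm(x),np.degrees(np.arctan2(x[1],x[0])))
print('cover seam edges',P(386,220,.089),P(738,210,.089))
print('button',P(250,438,.062))
# posts
im,w=snap('wrist','wrist1.png'); print(w)
E
```

```text
rails [0.6825 0.4163] [ 0.7098 -0.0486] [0.4672 0.4035] [ 0.4915 -0.0611]
0.46567138702068106 93.35751908585715
0.46526904796096746 92.99861315920465
0.21863874919830614 3.2846213659704824
0.21572414522723102 3.3929211508440527
handle [0.6712 0.0226] [0.5236 0.0119] [0.5974 0.0172] 0.14799548029412316 4.138692619131796
cover seam edges [0.5874 0.1832] [ 0.5985 -0.052 ]
button [0.4414 0.2732]
{'fov_y': 69.66430216829932, 'cx': 317.55013429170054, 'cy': 235.75254062157754, 'world_to_cam': array([[ 0.4254,  0.905 , -0.0003, -0.6248],
       [-0.8617,  0.4049, -0.3059,  0.0383],
       [-0.2767,  0.1304,  0.9521, -0.3922],
       [ 0.    ,  0.    ,  0.    ,  1.    ]])}
```

step_arm([
  [16.6,-27.4,0,0,0,0.0248],
  [16.6,-27.4,0,0,0,0.0248],
  [16.6,-27.4,0,0,0,0.0248],
  [16.6,-27.4,0,0,0,0.0248],
  [16.6,-27.4,0,0,0,0.0248],
  [16.6,-27.4,0,0,0,0.0248],
  [16.6,-27.4,0,0,0,0.0248],
  [16.6,-27.4,0,0,0,0.0248],
  [16.6,-27.4,0,0,0,0.0248],
  [16.6,-27.4,0,0,0,0.0248],
  [16.6,-27.4,0,0,0,0.0248],
  [16.6,-27.4,0,0,0,0.0248],
  [16.6,-27.4,0,0,0,0.0248],
  [16.6,-27.4,0,0,0,0.0248],
  [16.6,-27.4,0,0,0,0.0248],
  [16.6,-27.4,0,0,0,0.0248],
  [16.6,-27.4,0,0,0,0.0248],
  [16.6,-27.4,0,0,0,0.0248],
  [16.6,-27.4,0,0,0,0.0248],
  [16.6,-27.4,0,0,0,0.0248],
], gripper=0.6)

```text
clock: 1.82
position: [0.598, 0.0163, 0.2265]
ee_rot: [0.092, -3.14, -0.0]
force: [-0.4, 0.6, -0.8]
width: 0.6
gripper_force: 0.0
```

step_arm([
  [0,0,0,0,0,0],
  [0,0,0,0,0,0],
  [0,0,0,0,0,0],
  [0,0,0,0,0,0],
])

```text
clock: 2.15
position: [0.597, 0.0192, 0.2265]
ee_rot: [0.092, -3.14, -0.001]
force: [0.2, 0.6, -0.4]
width: 0.601
gripper_force: 0.0
```

```bash
python3 - <<'E'
from h import *
np.set_printoptions(precision=4,suppress=True)
im,c=snap('wrist','w2.png'); o=observe(); print(o['joints'],o['position'],R.from_rotvec(o['ee_rot']).as_matrix(), o['clock'])
for p in ((.597,.017,.123),(.671,.022,.123),(.523,.012,.123)): print(proj(c,p))
E
```

```text
[-0.2436  0.3893  0.1709  1.6532 -0.0731  1.1057  1.5773] [0.597  0.0193 0.2266] [[-0.9983 -0.0589 -0.0005]
 [-0.0589  0.9983  0.0007]
 [ 0.0005  0.0007 -1.    ]] 2.2
(np.float64(314.2666213519751), np.float64(234.03599946126167))
(np.float64(315.318192735303), np.float64(315.9217283400387))
(np.float64(313.02624536729184), np.float64(137.44808046703767))
```

View pics/w2.png

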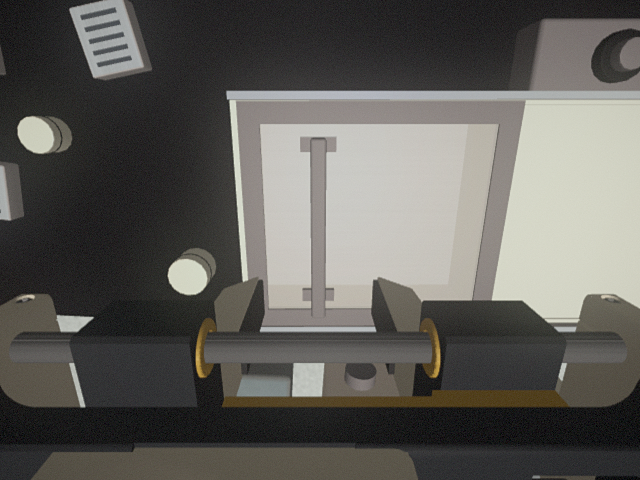

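The wrist view shows the handle bar from (318,138) to (318,317), within about 3 mm of my estimate. The fingers straddle it, so I'll descend and grip.

step_arm([
  [0,0,-18,0,0,0],
  [0,0,-18,0,0,0],
  [0,0,-18,0,0,0],
  [0,0,-18,0,0,0],
  [0,0,-18,0,0,0],
  [0,0,-18,0,0,0],
  [0,0,-18,0,0,0],
  [0,0,0,0,0,0],
  [0,0,0,0,0,0],
])

```text
clock: 2.95
position: [0.5967, 0.0188, 0.1004]
ee_rot: [0.092, -3.138, -0.0]
force: [0.6, -0.2, 0.9]
width: 0.601
gripper_force: 0.0
```

step_arm([
  [0,0,0,0,0,0],
  [0,0,0,0,0,0],
  [0,0,0,0,0,0],
  [0,0,0,0,0,0],
  [0,0,0,0,0,0],
  [0,0,0,0,0,0],
  [0,0,0,0,0,0],
  [0,0,0,0,0,0],
], gripper=0, force=15)

```text
clock: 3.62
position: [0.5976, 0.018, 0.1009]
ee_rot: [-0.09, 3.14, 0.0]
force: [-0.1, 1.4, 1.4]
width: 0.131
gripper_force: 15.0
```

step_arm([
  [-0.62,11.1,0,0,0,0],
  [-0.62,11.1,0,0,0,0],
  [-0.62,11.1,0,0,0,0],
  [-0.62,11.1,0,0,0,0],
  [-0.62,11.1,0,0,0,0],
  [-0.62,11.1,0,0,0,0],
  [-0.62,11.1,0,0,0,0],
  [-0.62,11.1,0,0,0,0],
  [-0.62,11.1,0,0,0,0],
  [-0.62,11.1,0,0,0,0],
  [-0.62,11.1,0,0,0,0],
  [-0.62,11.1,0,0,0,0],
  [-0.62,11.1,0,0,0,0],
  [-0.62,11.1,0,0,0,0],
  [-0.62,11.1,0,0,0,0],
  [-0.62,11.1,0,0,0,0],
  [-0.62,11.1,0,0,0,0],
  [-0.62,11.1,0,0,0,0],
  [-0.62,11.1,0,0,0,0],
  [-0.62,11.1,0,0,0,0],
])

```text
clock: 5.28
position: [0.5847, 0.2363, 0.1008]
ee_rot: [0.087, -3.139, 0.01]
force: [-2.7, -30.9, 16.9]
width: 0.208
gripper_force: 15.0
```

step_arm([
  [-0.2,3,0,0,0,0],
  [0,0,0,0,0,0],
  [0,0,0,0,0,0],
  [0,0,0,0,0,0],
])

```text
clock: 5.62
position: [0.585, 0.2328, 0.1007]
ee_rot: [0.079, -3.138, 0.019]
force: [-3.4, -29.1, 16.5]
width: 0.133
gripper_force: 15.0
```

step_arm([
  [0,-2,0,0,0,0],
  [0,-2,0,0,0,0],
  [0,0,0,0,0,0],
  [0,0,0,0,0,0],
  [0,0,0,0,0,0],
  [0,0,0,0,0,0],
], gripper=0.6)

```text
clock: 6.12
position: [0.5846, 0.2401, 0.1006]
ee_rot: [0.092, -3.14, -0.001]
force: [0.1, -0.1, 0.3]
width: 0.514
gripper_force: 0.0
```

step_arm([
  [0,0,20,0,0,0],
  [0,0,20,0,0,0],
  [0,0,20,0,0,0],
  [0,0,20,0,0,0],
  [0,0,20,0,0,0],
  [0,0,20,0,0,0],
  [0,0,20,0,0,0],
  [10,-40,0,0,0,0],
  [10,-40,0,0,0,0],
  [10,-40,0,0,0,0],
  [0,0,0,0,0,0],
  [0,0,0,0,0,0],
])

```text
clock: 7.12
position: [0.6157, 0.1155, 0.2409]
ee_rot: [-0.081, 3.14, -0.002]
force: [-0.6, 1.5, 0.4]
width: 0.599
gripper_force: 0.0
```

```bash
python3 - <<'E'
from h import *
np.set_printoptions(precision=4,suppress=True)
im,c=snap('top')
cv2.imwrite('pics/t2c.png',cv2.resize(im[150:350,150:430],None,fx=2.8,fy=2.8,interpolation=cv2.INTER_CUBIC)[:,:,::-1])
im,c=snap('wrist','w3.png');print(observe()['position'])
E
```

```text
[0.6147 0.1199 0.2406]
```

View pics/w3.png

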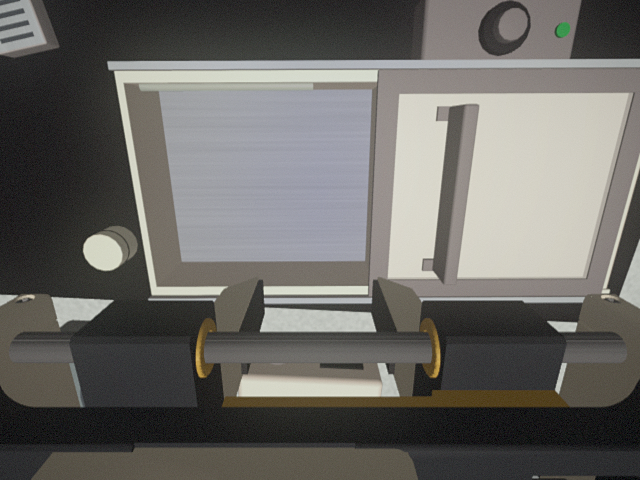

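The cover is against its open stop: its near edge is at col 375, the chamber is empty, and the bar is at about (465,190). Next I'll refine the steriliser pose and work out where the camera sits in the tool frame.

```bash
python3 - <<'E'
from h import *
np.set_printoptions(precision=4,suppress=True)
o=observe(); c=cams.get_calibration('wrist')
T=R.from_rotvec(o['ee_rot']).as_matrix()
M=c['world_to_cam']; cam=-M[:3,:3].T@M[:3,3]
print('cam in tool',T.T@(cam-o['position']),'view dir tool',T.T@(-M[2,:3]))
org=np.array([.5943,.0608]);a=np.radians(3.2);Q=np.array([[np.cos(a),-np.sin(a)],[np.sin(a),np.cos(a)]])
loc=lambda u,v,z:(Q.T@(onz(c,u,v,z)[:2]-org))*1000
for n,u,v,z in (('floor -x-y',160,90,.014),('floor +x-y',183,262,.014),('floor +x',366,262,.014),('rail-x out',110,65,.09),('rail end+x',150,299,.09),('bar top',466,107,.123),('bar bot',452,281,.123),('cover edge',376,180,.089),('button',514,24,.062),('-y outer rim',116,80,.082),('-y outer rim',150,280,.082)): print(n,loc(u,v,z))
E
```

```text
cam in tool [ 0.0831  0.0001 -0.1589] view dir tool [-0.3063  0.0008  0.9519]
floor -x-y [ -93.3876 -104.3495]
floor +x-y [  97.8796 -103.1693]
floor +x [ 97.76   116.9535]
rail-x out [-105.3901 -110.3991]
rail end+x [ 106.7734 -109.159 ]
bar top [-72.2739 169.8827]
bar bot [ 71.3109 176.6783]
cover edge [-12.1964 110.886 ]
button [-142.074   227.0179]
-y outer rim [ -95.1208 -111.7804]
-y outer rim [  89.6991 -110.3264]
```

```bash
python3 - <<'E'
from h import *
np.set_printoptions(precision=4,suppress=True)
o=observe(); c=cams.get_calibration('wrist')
def H(rv,p): T=np.eye(4);T[:3,:3]=R.from_rotvec(rv).as_matrix();T[:3,3]=p;return T
cT=np.array(c['world_to_cam'])@H(o['ee_rot'],o['position'])
T2=np.eye(4);T2[:3,:3]=[[-0.9983,-0.0589,-0.0005],[-0.0589,0.9983,0.0007],[0.0005,0.0007,-1]];T2[:3,3]=[.597,.0193,.2266]
c2=dict(c);c2['world_to_cam']=cT@np.linalg.inv(T2)
a=np.radians(3.2);u=np.array([-np.sin(a),np.cos(a)])
# bar ends (bar axis, top)
b1=(onz(c2,318.5,140,.123)+onz(c2,318,317,.123))/2; b2=(onz(c,466,107,.123)+onz(c,452,281,.123))/2
print(b1,b2,'travel',(b2-b1)[:2]@u)
x=onz(c,466,107,.123)-onz(c,452,281,.123);print(np.degrees(np.arctan2(x[1],x[0]))) 
# chamber -y edges from w2 : outer rim corners, rail ends
for n,p,q,z in (('rail -x end',(228,96),(110,65),.09),('-y cover edge mid',(240,180),(0,0),.089)): print(n,onz(c2,*p,z),onz(c,*q,z))
e=(onz(c2,523,103,.089)+onz(c2,476,320,.089))/2; f=(onz(c,376,70,.089)+onz(c,373,290,.089))/2
print('cover +y edge shut',e,'-y edge open',f)
E
```

```text
[0.5983 0.0203 0.123 ] [0.5841 0.2338 0.123 ] travel 0.2139272539212522
-174.0903312594897
rail -x end [ 0.4964 -0.0575  0.09  ] [ 0.4952 -0.0553  0.09  ]
-y cover edge mid [ 0.5629 -0.0489  0.089 ] [ 0.454 -0.135  0.089]
cover +y edge shut [0.5873 0.1798 0.089 ] -y edge open [0.5857 0.1704 0.089 ]
```

View pics/t2c.png

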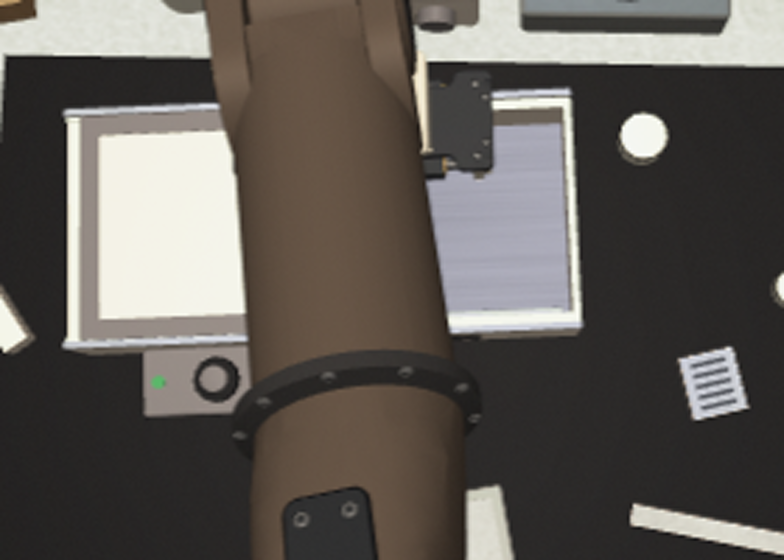

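The cover met a hard stop at about 30 N of force and its edge is flush with the chamber's end wall, so it is open. I'll move over the cassettes for a close look.

step_arm([
  [-8,-32,0,0,0,0],
  [-8,-32,0,0,0,0],
  [-8,-32,0,0,0,0],
  [-8,-32,0,0,0,0],
  [-8,-32,0,0,0,0],
  [-8,-32,0,0,0,0],
  [-8,-32,0,0,0,0],
  [-8,-32,0,0,0,0],
  [-8,-32,0,0,0,0],
  [-8,-32,0,0,0,0],
  [-8,-32,0,0,0,0],
  [-8,-32,0,0,0,0],
  [0,0,0,0,0,0],
  [0,0,0,0,0,0],
  [0,0,0,0,0,0],
])

```text
clock: 8.47
position: [0.5199, -0.2632, 0.2405]
ee_rot: [-0.093, 3.14, 0.002]
force: [-0.0, 1.2, 0.1]
width: 0.599
gripper_force: 0.0
```

```bash
cat >> h.py <<'E'
def cass(im,c,z=.022,lo=120):
    """bright rectangles on the mat: list of (centre xy, long side, short side, angle of long side deg, px)"""
    g=cv2.cvtColor(im,cv2.COLOR_RGB2GRAY); m=cv2.morphologyEx((g>lo).astype(np.uint8),cv2.MORPH_CLOSE,np.ones((9,9)))
    out=[]
    for k in cv2.findContours(m,cv2.RETR_EXTERNAL,cv2.CHAIN_APPROX_NONE)[0]:
        w=np.array([onz(c,*p[0],z)[:2] for p in k])
        if len(w)<20: continue
        (cx,cy),(a,b),t=cv2.minAreaRect((w*1e4).astype(np.float32))
        if a<b: a,b,t=b,a,t+90
        if 300<b and a<900: out.append((round(cx/1e4,4),round(cy/1e4,4),round(a/10,1),round(b/10,1),round((t+90)%180-90,1),tuple(int(x) for x in k.reshape(-1,2).mean(0))))
    return out
E
python3 - <<'E'
from h import *
np.set_printoptions(precision=4,suppress=True)
im,c=snap('wrist','w4.png'); o=observe(); print(o['position'],o['joints'],o['clock'])
for lo in (100,130,160): print(lo,*cass(im,c,lo=lo),sep='\n')
E
```

```text
[ 0.5201 -0.2628  0.2405] [ 0.1493  0.3582  0.3117  1.6791 -0.1209  1.1235  2.1262] 8.5167
100
(0.721, 0.109, 81.8, 64.7, -86.7, (585, 361))
(0.5393, -0.2631, 41.0, 36.4, 3.3, (316, 219))
(0.4546, -0.3273, 60.4, 52.9, 0.5, (259, 137))
(0.4486, -0.1864, 60.4, 53.0, 14.3, (393, 139))
130
(0.6004, -0.3364, 60.1, 51.7, -5.1, (251, 264))
(0.5417, -0.2627, 36.6, 35.9, -23.7, (316, 221))
(0.4546, -0.3277, 60.0, 51.5, 0.4, (259, 137))
(0.4486, -0.1863, 60.0, 51.5, 14.2, (393, 139))
160
(0.6001, -0.3364, 58.4, 51.1, -5.2, (251, 265))
(0.5422, -0.2629, 35.3, 34.2, 3.3, (316, 221))
(0.4544, -0.3277, 59.0, 51.1, 0.5, (259, 137))
(0.4483, -0.1864, 59.0, 51.1, 14.2, (393, 139))
```

View pics/w4.png

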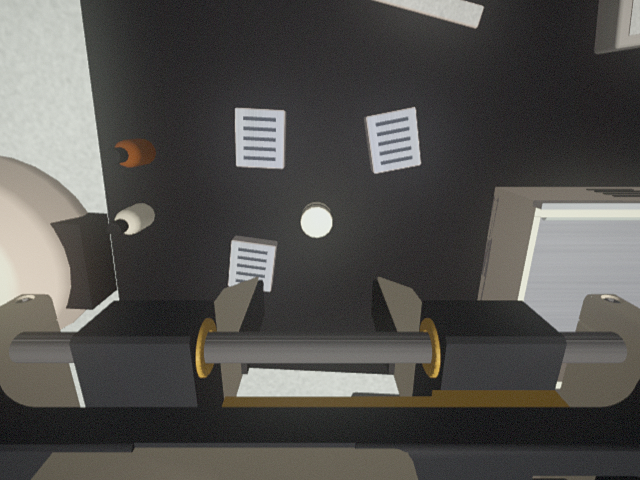

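Top faces measure 60 x 51.5 mm, as they should. The cassettes lie at A (0.600,-0.336), C (0.4545,-0.328) and B (0.4485,-0.186).

For each one:
1. Grip along the 60 mm length with the tool tilted -20°.
2. Turn it +90° about the closing axis and stand it on the open mat.
3. Regrip from above across the 20 mm thickness.

I'll start with B.

step_arm([
  [-6.1,7.1,0,0,0,-0.1152],
  [-6.1,7.1,0,0,0,-0.1152],
  [-6.1,7.1,0,0,0,-0.1152],
  [-6.1,7.1,0,0,0,-0.1152],
  [-6.1,7.1,0,0,0,-0.1152],
  [-6.1,7.1,0,0,0,-0.1152],
  [-6.1,7.1,0,0,0,-0.1152],
  [-6.1,7.1,0,0,0,-0.1152],
  [-6.1,7.1,0,0,0,-0.1152],
  [-6.1,7.1,0,0,0,-0.1152],
  [-6.1,7.1,0,0,0,-0.1152],
  [-6.1,7.1,0,0,0,-0.1152],
  [0,0,0,-0.0846,-0.0214,0],
  [0,0,0,-0.0846,-0.0214,0],
  [0,0,0,-0.0846,-0.0214,0],
  [0,0,0,-0.0846,-0.0214,0],
  [0,0,0,0,0,0],
  [0,0,0,0,0,0],
  [0,0,0,0,0,0],
], gripper=0.88)

```text
clock: 10.1
position: [0.4462, -0.1791, 0.2409]
ee_rot: [1.752, 2.25, -0.306]
force: [-0.4, 0.2, 0.3]
width: 0.882
gripper_force: 0.0
```

```bash
cat >> h.py <<'E'
def st():
    o=observe(); T=R.from_rotvec(o['ee_rot']).as_matrix()
    print('t',round(o['clock'],2),'TCP',np.round(o['position']*1000,1),'J',np.round(o['joints'],2),'ytool',np.round(T[:,1],3),'yaw',round(np.degrees(np.arctan2(T[1,1],T[0,1])),1),'ztool',np.round(T[:,2],3),'w',round(o['width']*92,1),'F',np.round(o['force'],1))
E
python3 - <<'E'
from h import *
im,c=snap('wrist'); st()
for lo in (130,160): print(lo,*cass(im,c,lo=lo),sep='\n')
E
```

```text
t 10.15 TCP [ 446.1 -180.   241. ] J [-0.47  0.09  0.53  2.08  0.36  0.9   0.09] ytool [0.97  0.243 0.001] yaw 14.1 ztool [ 0.084 -0.33  -0.94 ] w 81.1 F [0.2 0.1 1.1]
130
(0.4306, -0.4956, 80.9, 34.1, 14.1, (257, 325))
(0.5228, -0.4677, 77.4, 43.5, 14.1, (323, 327))
(0.6001, -0.3362, 60.0, 52.7, -4.7, (398, 269))
(0.4542, -0.3275, 59.4, 52.8, 0.3, (294, 244))
(0.5438, -0.2642, 45.8, 36.6, 71.5, (377, 218))
(0.6944, -0.1223, 46.2, 44.4, -54.1, (565, 138))
(0.4482, -0.186, 59.3, 51.3, 14.1, (317, 139))
160
(0.4306, -0.4956, 80.9, 34.1, 14.1, (257, 325))
(0.8676, -0.3236, 54.1, 31.0, -9.3, (572, 298))
(0.6003, -0.3362, 58.8, 51.2, -5.2, (398, 269))
(0.4542, -0.3274, 58.9, 51.2, 0.3, (294, 244))
(0.5424, -0.2679, 35.5, 35.1, -75.9, (376, 222))
(0.6946, -0.1224, 45.0, 44.5, -80.0, (565, 138))
(0.4481, -0.1859, 59.0, 49.2, 14.1, (317, 139))
```

step_arm([
  [0,2,-29,0,0,0],
  [0,0,-29,0,0,0],
  [0,0,-29,0,0,0],
  [0,0,-29,0,0,0],
  [0,0,-29,0,0,0],
  [0,0,-29,0,0,0],
  [0,0,-29,0,0,0],
  [0,0,-12,0,0,0],
  [0,0,-9,0,0,0],
  [0,0,-7,0,0,0],
  [0,0,-4,0,0,0],
  [0,0,0,0,0,0],
  [0,0,0,0,0,0],
  [0,0,0,0,0,0],
])

```text
clock: 11.32
position: [0.4462, -0.1783, 0.0062]
ee_rot: [1.754, 2.246, -0.307]
force: [-0.2, -0.4, 0.2]
width: 0.883
gripper_force: 0.0
```

step_arm([
  [0,0,0,0,0,0],
  [0,0,0,0,0,0],
  [0,0,0,0,0,0],
  [0,0,0,0,0,0],
  [0,0,0,0,0,0],
  [0,0,0,0,0,0],
], gripper=0.4, force=40)

```text
clock: 11.82
position: [0.446, -0.1779, 0.0059]
ee_rot: [1.753, 2.247, -0.308]
force: [-0.4, 1.5, 6.8]
width: 0.653
gripper_force: 40.0
```

step_arm([
  [0,0,10,0,0,0],
  [0,0,25,0,0,0],
  [0,0,25,0,0,0],
  [0,0,25,0,0,0],
  [0,0,25,0,0,0],
  [0,0,0,0,0,0],
])

```text
clock: 12.32
position: [0.4476, -0.1784, 0.1192]
ee_rot: [1.753, 2.243, -0.302]
force: [1.2, -0.3, -1.2]
width: 0.65
gripper_force: 40.0
```

step_arm([
  [-2,6.4,0,0.1172,0.0294,0],
  [-2,6.4,0,0.1172,0.0294,0],
  [-2,6.4,0,0.1172,0.0294,0],
  [-2,6.4,0,0.1172,0.0294,0],
  [-2,6.4,0,0.1172,0.0294,0],
  [-2,6.4,0,0.1172,0.0294,0],
  [-2,6.4,0,0.1172,0.0294,0],
  [-2,6.4,0,0.1172,0.0294,0],
  [-2,6.4,0,0.1172,0.0294,0],
  [-2,6.4,0,0.1172,0.0294,0],
  [-2,6.4,0,0.1172,0.0294,0],
  [-2,6.4,0,0.1172,0.0294,0],
  [-2,6.4,0,0.1172,0.0294,0],
  [0,0,0,0,0,0],
  [0,0,0,0,0,0],
  [0,0,0,0,0,0],
])

```text
clock: 13.65
position: [0.4194, -0.099, 0.1145]
ee_rot: [-1.279, -1.643, -0.834]
force: [0.4, 0.1, -1.2]
width: 0.647
gripper_force: 40.0
```

```bash
python3 - <<'E'
from h import *
im,c=snap('scene','s3.png'); st()
cv2.imwrite('pics/s3c.png',cv2.resize(im[60:360,80:400],None,fx=1.8,fy=1.8)[:,:,::-1])
E
```

```text
t 13.7 TCP [419.7 -98.9 115.4] J [ 0.6   0.88  0.03  1.7  -0.64  1.62  1.24] ytool [ 0.969  0.249 -0.003] yaw 14.4 ztool [-0.229  0.888 -0.4  ] w 60.1 F [ 0.5  0.5 -0.1]
```

View pics/s3c.png

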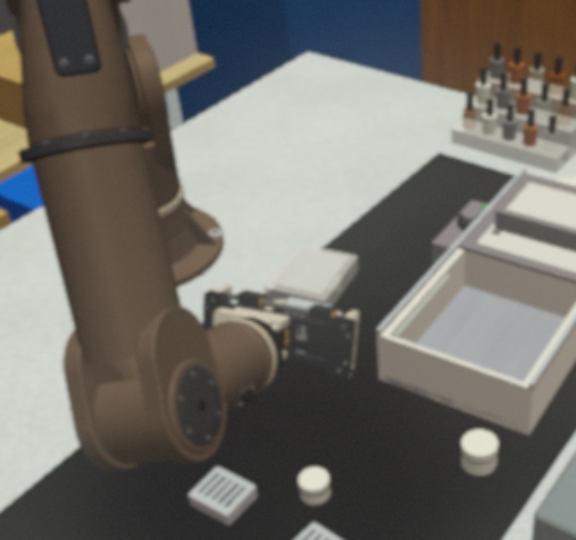

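step_arm([
  [0,0,-5,0.031,0.008,0],
  [0,0,-15,0.031,0.008,0],
  [0,0,-15,0,0,0],
  [0,0,-15,0,0,0],
  [0,0,-10,0,0,0],
  [0,0,-7,0,0,0],
  [0,0,0,0,0,0],
  [0,0,0,0,0,0],
])

```text
clock: 14.37
position: [0.4192, -0.0989, 0.0477]
ee_rot: [-1.237, -1.59, -0.867]
force: [0.3, 0.4, 0.0]
width: 0.651
gripper_force: 40.0
```

```bash
python3 - <<'E'
from h import *
st()
E
```

```text
t 14.37 TCP [419.2 -98.9  47.7] J [ 0.62  1.04  0.02  1.65 -0.65  1.59  1.3 ] ytool [ 0.969  0.249 -0.004] yaw 14.4 ztool [-0.236  0.912 -0.336] w 59.8 F [0.3 0.4 0. ]
```

step_arm([
  [0,0,-4,0,0,0],
  [0,0,-3,0,0,0],
  [0,0,-2,0,0,0],
  [0,0,-1,0,0,0],
  [0,0,0,0,0,0],
  [0,0,0,0,0,0],
])

```text
clock: 14.87
position: [0.4192, -0.099, 0.0376]
ee_rot: [-1.238, -1.59, -0.867]
force: [0.2, 0.1, -1.3]
width: 0.649
gripper_force: 40.0
```

step_arm([
  [0,0,-1,0,0,0],
  [0,0,-1,0,0,0],
  [0,0,0,0,0,0],
])

```text
clock: 15.12
position: [0.4191, -0.099, 0.0374]
ee_rot: [-1.235, -1.588, -0.87]
force: [-0.8, -3.4, 11.8]
width: 0.65
gripper_force: 40.0
```

step_arm([
  [0,0,0.8,0,0,0],
  [0,0,0,0,0,0],
])

```text
clock: 15.28
position: [0.4192, -0.0989, 0.0374]
ee_rot: [-1.236, -1.589, -0.869]
force: [-1.1, -2.1, 7.1]
width: 0.654
gripper_force: 40.0
```

step_arm([
  [0,0,0,0,0,0],
  [0,0,0,0,0,0],
  [0,0,0,0,0,0],
  [0,0,0,0,0,0],
], gripper=0.85)

```text
clock: 15.62
position: [0.4192, -0.0989, 0.0362]
ee_rot: [-1.238, -1.59, -0.867]
force: [0.4, -0.1, -0.6]
width: 0.841
gripper_force: 0.0
```

step_arm([
  [2,-8,3,0,0,0],
  [5,-20,8,0,0,0],
  [5,-20,8,0,0,0],
  [5,-20,10,0,0,0],
  [0,0,35,0,0,0],
  [0,0,35,0,0,0],
  [0,0,35,0,0,0],
  [0,0,35,0,0,0],
  [0,0,0,-0.1172,-0.0294,0],
  [0,0,0,-0.1172,-0.0294,0],
  [0,0,0,-0.1172,-0.0294,0],
  [0,0,0,-0.1172,-0.0294,0],
  [0,0,0,-0.1172,-0.0294,0],
  [0,0,0,0,0,0],
])

```text
clock: 16.78
position: [0.4376, -0.1653, 0.2091]
ee_rot: [-1.599, -2.062, -0.508]
force: [1.6, 0.6, 1.0]
width: 0.847
gripper_force: 0.0
```

```bash
python3 - <<'E'
from h import *
st(); im,c=snap('wrist','w5.png')
for z in (.022,.054): print(z,*cass(im,c,z),sep='\n')
E
```

```text
t 16.78 TCP [ 437.6 -165.3  209.1] J [ 0.47  0.5   0.14  1.7  -0.46  1.45  1.03] ytool [ 0.969  0.249 -0.   ] yaw 14.4 ztool [-0.144  0.559 -0.817] w 78.0 F [1.6 0.6 1. ]
0.022
(0.5491, -0.1162, 73.5, 36.3, -49.3, (430, 305))
0.054
(0.5399, -0.1225, 67.1, 33.2, -49.3, (430, 305))
```

View pics/w5.png

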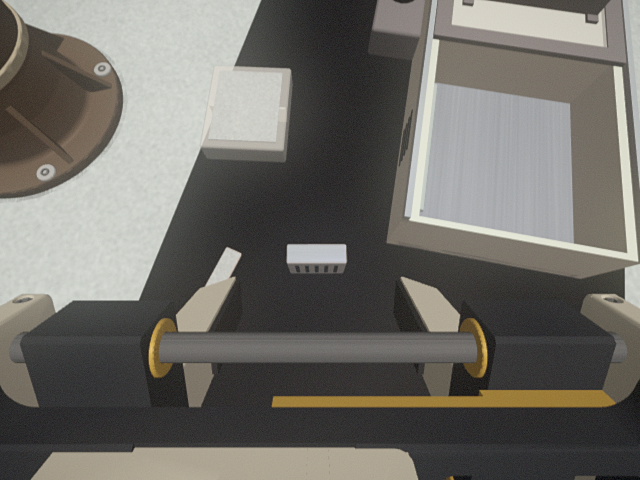

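Cassette B stands upright, its top at about (317,250) in the wrist view. Next I level the tool, turn it 90° and regrip from above.

step_arm([
  [0,0,0,-0.119,-0.0306,0],
  [0,0,0,-0.119,-0.0306,0],
  [0,0,0,-0.119,-0.0306,0],
  [0,0,0,-0.119,-0.0306,0],
  [0,0,0,-0.119,-0.0306,0],
  [-1.3,4.6,0,0,0,0.1208],
  [-1.3,4.6,0,0,0,0.1208],
  [-1.3,4.6,0,0,0,0.1208],
  [-1.3,4.6,0,0,0,0.1208],
  [-1.3,4.6,0,0,0,0.1208],
  [-1.3,4.6,0,0,0,0.1208],
  [-1.3,4.6,0,0,0,0.1208],
  [-1.3,4.6,0,0,0,0.1208],
  [-1.3,4.6,0,0,0,0.1208],
  [-1.3,4.6,0,0,0,0.1208],
  [-1.3,4.6,0,0,0,0.1208],
  [-1.3,4.6,0,0,0,0.1208],
  [-1.3,4.6,0,0,0,0.1208],
  [0,0,0,0,0,0],
  [0,0,0,0,0,0],
], gripper=0.5)

```text
clock: 18.5
position: [0.4187, -0.108, 0.2045]
ee_rot: [0.372, -3.106, 0.004]
force: [-0.1, -1.2, 0.2]
width: 0.497
gripper_force: 0.0
```

```bash
cat >> h.py <<'E'
def bright(im,c,z,p,r=60,lo=150):
    """bright blob near the projection of p: centre, sides, angle, on plane z"""
    u,v=proj(c,p); g=cv2.cvtColor(im,cv2.COLOR_RGB2GRAY); m=(g>lo).astype(np.uint8)
    for k in cv2.findContours(m,cv2.RETR_EXTERNAL,cv2.CHAIN_APPROX_NONE)[0]:
        q=k.reshape(-1,2); 
        if len(q)<25 or np.hypot(*(q.mean(0)-[u,v]))>r: continue
        w=np.array([onz(c,*a,z)[:2] for a in q]); (cx,cy),(a,b),t=cv2.minAreaRect((w*1e4).astype(np.float32))
        if a<b:a,b,t=b,a,t+90
        print('blob',np.round([cx/10,cy/10,a/10,b/10,(t+90)%180-90],1),q.mean(0).astype(int))
E
python3 - <<'E'
from h import *
st(); im,c=snap('wrist','w6.png')
for lo in (130,150,170): bright(im,c,.054,(.4207,-.1047,.054),lo=lo)
E
```

```text
t 18.5 TCP [ 418.7 -108.   204.5] J [ 0.19  0.16 -0.07  2.03  0.02  0.96  1.91] ytool [-0.236  0.972 -0.001] yaw 103.7 ztool [-0.013 -0.004 -1.   ] w 45.7 F [-0.1 -1.2  0.2]
blob [ 420.9 -104.5   59.9   19.4   15.1] [320 222]
blob [ 420.8 -104.9   58.    18.5   14.3] [320 222]
blob [ 420.8 -104.9   58.    18.4   14.3] [320 222]
```

step_arm([
  [2,3,-25,0,0,0.012],
  [0,0,-30,0,0,0],
  [0,0,-30,0,0,0],
  [0,0,-30,0,0,0],
  [0,0,-30,0,0,0],
  [0,0,-20,0,0,0],
  [0,0,-9,0,0,0],
  [0,0,0,0,0,0],
  [0,0,0,0,0,0],
])

```text
clock: 19.3
position: [0.4213, -0.1046, 0.0315]
ee_rot: [0.397, -3.106, 0.007]
force: [-0.1, 0.4, 0.2]
width: 0.501
gripper_force: 0.0
```

step_arm([
  [0,0,0,0,0,0],
  [0,0,0,0,0,0],
  [0,0,0,0,0,0],
  [0,0,0,0,0,0],
  [0,0,0,0,0,0],
  [0,0,0,0,0,0],
], gripper=0.1, force=40)

```text
clock: 19.8
position: [0.4217, -0.1043, 0.032]
ee_rot: [0.4, -3.108, 0.007]
force: [-0.4, 0.2, 8.3]
width: 0.212
gripper_force: 40.0
```

step_arm([
  [0,0,10,0,0,0],
  [0,0,35,0,0,0],
  [0,0,35,0,0,0],
  [0,0,35,0,0,0],
  [0,0,30,0,0,0],
  [0,0,0,0,0,0],
])

```text
clock: 20.3
position: [0.4242, -0.1046, 0.1817]
ee_rot: [0.401, -3.115, 0.01]
force: [1.9, -0.1, -2.1]
width: 0.215
gripper_force: 40.0
```

step_arm([
  [10.7,13.3,0,0,0,-0.0122],
  [10.7,13.3,0,0,0,-0.0122],
  [10.7,13.3,0,0,0,-0.0122],
  [10.7,13.3,0,0,0,-0.0122],
  [10.7,13.3,0,0,0,-0.0122],
  [10.7,13.3,0,0,0,-0.0122],
  [10.7,13.3,0,0,0,-0.0122],
  [10.7,13.3,0,0,0,-0.0122],
  [10.7,13.3,0,0,0,-0.0122],
  [10.7,13.3,0,0,0,-0.0122],
  [10.7,13.3,0,0,0,-0.0122],
  [10.7,13.3,0,0,0,-0.0122],
  [10.7,13.3,0,0,0,-0.0122],
  [10.7,13.3,0,0,0,-0.0122],
  [10.7,13.3,0,0,0,-0.0122],
  [10.7,13.3,0,0,0,-0.0122],
  [0,0,0,0,0,0],
  [0,0,0,0,0,0],
  [0,0,0,0,0,0],
])

```text
clock: 21.88
position: [0.5918, 0.1079, 0.1757]
ee_rot: [0.095, -3.129, 0.006]
force: [-0.2, 0.7, -1.2]
width: 0.218
gripper_force: 40.0
```

```bash
python3 - <<'E'
from h import *
st(); im,c=snap('wrist','w7.png')
for n,p in (('rim -x-y in',(-95,-110,.082)),('rim -x cover',(-95,104,.082)),('rim +x-y',(95,-110,.082)),('floor -x-y',(-95,-110,.014)),('floor+x-y',(95,-110,.014))):
    a=np.radians(3.2); x,y=p[0]/1e3,p[1]/1e3
    print(n,np.round(proj(c,(.5955+x*np.cos(a)-y*np.sin(a),.065+x*np.sin(a)+y*np.cos(a),p[2]))))
E
```

```text
t 21.88 TCP [591.8 107.9 175.7] J [-0.2   0.45 -0.1   1.68  0.05  1.02  1.31] ytool [-0.061  0.998 -0.004] yaw 93.5 ztool [-0.011 -0.004 -1.   ] w 20.1 F [-0.2  0.7 -1.2]
rim -x-y in [ 97. 109.]
rim -x cover [406. 111.]
rim +x-y [138. 346.]
floor -x-y [144. 113.]
floor+x-y [171. 307.]
```

View pics/w7.png

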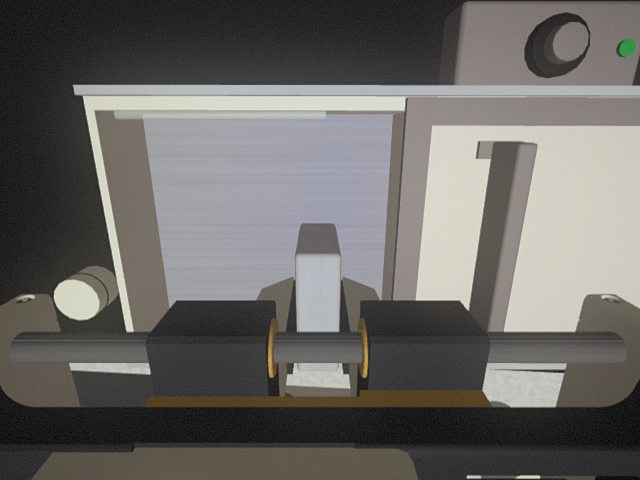

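step_arm([
  [1,1,-20,0.004,-0.011,0],
  [0,0,-25,0,0,0],
  [0,0,-25,0,0,0],
  [0,0,-25,0,0,0],
  [0,0,-15,0,0,0],
  [0,0,-10,0,0,0],
  [0,0,-6,0,0,0],
  [0,0,0,0,0,0],
  [0,0,0,0,0,0],
])

```text
clock: 22.68
position: [0.5939, 0.1094, 0.051]
ee_rot: [-0.095, 3.138, 0.001]
force: [0.1, -0.2, -1.6]
width: 0.216
gripper_force: 40.0
```

step_arm([
  [0,0,-2,0,0,0],
  [0,0,-2,0,0,0],
  [0,0,0,0,0,0],
  [0,0,0,0,0,0],
])

```text
clock: 23.02
position: [0.5937, 0.1097, 0.0467]
ee_rot: [-0.096, 3.138, 0.001]
force: [-0.2, 0.5, -1.2]
width: 0.216
gripper_force: 40.0
```

step_arm([
  [0,0,-1.5,0,0,0],
  [0,0,-1,0,0,0],
  [0,0,-0.5,0,0,0],
  [0,0,0,0,0,0],
  [0,0,0,0,0,0],
])

```text
clock: 23.43
position: [0.5939, 0.1097, 0.0442]
ee_rot: [-0.096, 3.138, 0.001]
force: [-2.2, 0.3, 7.0]
width: 0.21
gripper_force: 40.0
```

step_arm([
  [0,0,0,0,0,0],
  [0,0,0,0,0,0],
  [0,0,0,0,0,0],
  [0,0,0,0,0,0],
], gripper=0.36)

```text
clock: 23.77
position: [0.5934, 0.1097, 0.0432]
ee_rot: [-0.096, 3.139, 0.0]
force: [-0.8, -0.1, 0.5]
width: 0.355
gripper_force: 0.0
```

step_arm([
  [0,0,8,0,0,0],
  [0,0,20,0,0,0],
  [0,0,30,0,0,0],
  [0,0,35,0,0,0],
  [0,0,35,0,0,0],
  [0,0,35,0,0,0],
  [0,0,35,0,0,0],
  [-9.2,-33,0,0,0,0],
  [-9.2,-33,0,0,0,0],
  [-9.2,-33,0,0,0,0],
  [-9.2,-33,0,0,0,0],
  [-9.2,-33,0,0,0,0],
  [-9.2,-33,0,0,0,0],
  [-9.2,-33,0,0,0,0],
  [-9.2,-33,0,0,0,0],
  [0,0,0,0,0,0],
  [0,0,0,0,0,0],
])

```text
clock: 25.18
position: [0.519, -0.1568, 0.242]
ee_rot: [-0.088, 3.139, -0.001]
force: [-0.4, 1.8, -0.4]
width: 0.362
gripper_force: 0.0
```

```bash
python3 - <<'E'
from h import *
st(); im,c=snap('wrist','w8.png'); print(*cass(im,c),sep='\n')
for lo in (130,170): bright(im,c,.066,(.5939,.1097,.066),lo=lo)
E
```

```text
t 25.18 TCP [ 519.  -156.8  242. ] J [ 0.2   0.29 -0.01  1.75  0.    1.1   1.82] ytool [-0.056  0.998 -0.   ] yaw 93.2 ztool [ 0.002 -0.    -1.   ] w 33.3 F [-0.4  1.8 -0.4]
(0.6677, -0.1222, 35.6, 34.3, -86.8, (338, 321))
(0.6005, -0.3354, 60.7, 53.0, -5.0, (162, 260))
(0.5391, -0.2625, 43.4, 36.6, -42.8, (223, 214))
(0.4547, -0.3268, 60.3, 52.6, 0.5, (159, 132))
blob [596.1 164.4  20.3   6.   80. ] [609 297]
blob [567.6  58.5 216.8 153.3 -86.8] [521 247]
blob [595.4 163.3  16.9   3.6 -86.8] [608 296]
blob [567.   58.8 216.1 152.  -86.8] [521 247]
```

View pics/w8.png

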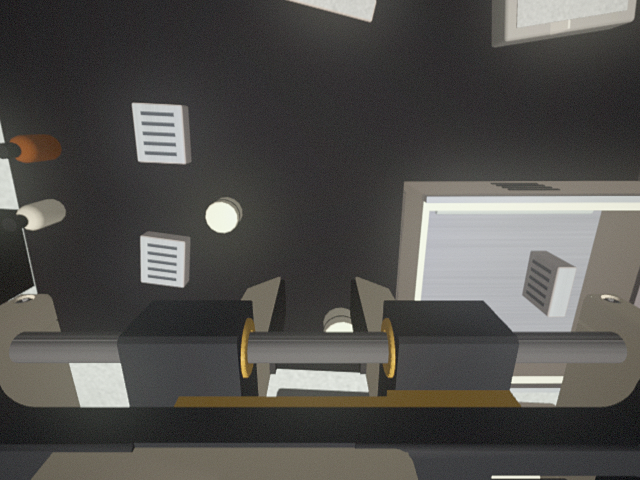

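B stands upright in the chamber at (548,283), and A and C have not moved. Now cassette C.

step_arm([
  [-4.95,-12.4,0,0,0,-0.1246],
  [-4.95,-12.4,0,0,0,-0.1246],
  [-4.95,-12.4,0,0,0,-0.1246],
  [-4.95,-12.4,0,0,0,-0.1246],
  [-4.95,-12.4,0,0,0,-0.1246],
  [-4.95,-12.4,0,0,0,-0.1246],
  [-4.95,-12.4,0,0,0,-0.1246],
  [-4.95,-12.4,0,0,0,-0.1246],
  [-4.95,-12.4,0,0,0,-0.1246],
  [-4.95,-12.4,0,0,0,-0.1246],
  [-4.95,-12.4,0,0,0,-0.1246],
  [-4.95,-12.4,0,0,0,-0.1246],
  [-4.95,-12.4,0,0,0,-0.1246],
  [0,0,0,-0.0873,0,0],
  [0,0,0,-0.0873,0,0],
  [0,0,0,-0.0873,0,0],
  [0,0,0,-0.0873,0,0],
  [0,0,0,0,0,0],
  [0,0,0,0,0,0],
  [0,0,0,0,0,0],
], gripper=0.88)

```text
clock: 26.9
position: [0.456, -0.3151, 0.2417]
ee_rot: [2.019, 2.046, -0.359]
force: [-0.7, -0.7, 0.4]
width: 0.878
gripper_force: 0.0
```

```bash
python3 - <<'E'
from h import *
st(); im,c=snap('wrist','w9.png'); print(*cass(im,c,lo=150),sep='\n')
E
```

```text
t 26.9 TCP [ 456.  -315.1  241.7] J [-0.06  0.23  0.42  1.92  0.3   0.91  0.19] ytool [ 1.     0.012 -0.004] yaw 0.7 ztool [ 0.001 -0.341 -0.94 ] w 80.8 F [-0.7 -0.7  0.4]
(0.6003, -0.3365, 59.0, 51.3, -5.2, (454, 153))
(0.4544, -0.3277, 59.2, 51.2, 0.7, (316, 143))
(0.5417, -0.2651, 35.7, 35.0, -81.8, (411, 81))
```

step_arm([
  [-1.5,-4,-29,0,0,0],
  [0,0,-29,0,0,0],
  [0,0,-29,0,0,0],
  [0,0,-29,0,0,0],
  [0,0,-29,0,0,0],
  [0,0,-29,0,0,0],
  [0,0,-29,0,0,0],
  [0,0,-12,0,0,0],
  [0,0,-9,0,0,0],
  [0,0,-7,0,0,0],
  [0,0,-4,0,0,0],
  [0,0,0,0,0,0],
  [0,0,0,0,0,0],
  [0,0,0,0,0,0],
])

```text
clock: 28.12
position: [0.4546, -0.3199, 0.0072]
ee_rot: [2.019, 2.042, -0.36]
force: [-0.0, 0.1, 0.0]
width: 0.877
gripper_force: 0.0
```

step_arm([
  [0,0,0,0,0,0],
  [0,0,0,0,0,0],
  [0,0,0,0,0,0],
  [0,0,0,0,0,0],
  [0,0,0,0,0,0],
  [0,0,0,0,0,0],
], gripper=0.4, force=40)

```text
clock: 28.62
position: [0.4542, -0.3196, 0.0066]
ee_rot: [2.019, 2.043, -0.361]
force: [-0.9, 1.8, 6.5]
width: 0.649
gripper_force: 40.0
```

step_arm([
  [0,0,10,0,0,0],
  [0,0,25,0,0,0],
  [0,0,25,0,0,0],
  [0,0,25,0,0,0],
  [0,0,25,0,0,0],
  [0,0,10,0,0,0],
  [0,0,0,0,0,0],
])

```text
clock: 29.2
position: [0.4552, -0.3202, 0.1289]
ee_rot: [2.018, 2.04, -0.357]
force: [0.2, -0.1, -1.6]
width: 0.649
gripper_force: 40.0
```

step_arm([
  [-2.25,13.8,0,0.0982,0,0],
  [-2.25,13.8,0,0.0982,0,0],
  [-2.25,13.8,0,0.0982,0,0],
  [-2.25,13.8,0,0.0982,0,0],
  [-2.25,13.8,0,0.0982,0,0],
  [-2.25,13.8,0,0.0982,0,0],
  [-2.25,13.8,0,0.0982,0,0],
  [-2.25,13.8,0,0.0982,0,0],
  [-2.25,13.8,0,0.0982,0,0],
  [-2.25,13.8,0,0.0982,0,0],
  [-2.25,13.8,0,0.0982,0,0],
  [-2.25,13.8,0,0.0982,0,0],
  [-2.25,13.8,0,0.0982,0,0],
  [-2.25,13.8,0,0.0982,0,0],
  [-2.25,13.8,0,0.0982,0,0],
  [-2.25,13.8,0,0.0982,0,0],
  [0,0,0,0,0,0],
  [0,0,0,0,0,0],
  [0,0,0,0,0,0],
])

```text
clock: 30.78
position: [0.4182, -0.0991, 0.1259]
ee_rot: [-1.458, -1.474, -1.028]
force: [0.9, -0.2, -0.5]
width: 0.648
gripper_force: 40.0
```

```bash
python3 -c "
from h import *
st()"
```

```text
t 30.78 TCP [418.2 -99.1 125.9] J [ 0.82  0.86 -0.13  1.82 -0.72  1.49  1.18] ytool [1.    0.004 0.011] yaw 0.2 ztool [ 0.     0.938 -0.346] w 59.6 F [ 0.9 -0.2 -0.5]
```

step_arm([
  [0,0,-15,0.005,0.014,0],
  [0,0,-20,0,0,0],
  [0,0,-20,0,0,0],
  [0,0,-15,0,0,0],
  [0,0,-8,0,0,0],
  [0,0,-5,0,0,0],
  [0,0,-3,0,0,0],
  [0,0,0,0,0,0],
  [0,0,0,0,0,0],
])

```text
clock: 31.53
position: [0.4183, -0.099, 0.041]
ee_rot: [-1.457, -1.46, -1.021]
force: [-0.6, -0.6, -0.7]
width: 0.647
gripper_force: 40.0
```

step_arm([
  [0,0,-1.5,0,0,0],
  [0,0,-1,0,0,0],
  [0,0,0,0,0,0],
  [0,0,0,0,0,0],
])

```text
clock: 31.87
position: [0.418, -0.0988, 0.038]
ee_rot: [-1.456, -1.459, -1.021]
force: [0.1, -1.1, -1.3]
width: 0.648
gripper_force: 40.0
```

step_arm([
  [0,0,-1,0,0,0],
  [0,0,-0.8,0,0,0],
  [0,0,-0.6,0,0,0],
  [0,0,0,0,0,0],
])

```text
clock: 32.2
position: [0.418, -0.0987, 0.0371]
ee_rot: [-1.454, -1.458, -1.023]
force: [-1.6, -3.8, 10.7]
width: 0.651
gripper_force: 40.0
```

step_arm([
  [0,0,0.8,0,0,0],
  [0,0,0,0,0,0],
])

```text
clock: 32.37
position: [0.4181, -0.0987, 0.0371]
ee_rot: [-1.455, -1.459, -1.022]
force: [-1.9, -2.7, 6.8]
width: 0.651
gripper_force: 40.0
```

step_arm([
  [0,0,0,0,0,0],
  [0,0,0,0,0,0],
  [0,0,0,0,0,0],
  [0,0,0,0,0,0],
], gripper=0.85)

```text
clock: 32.7
position: [0.418, -0.0987, 0.0361]
ee_rot: [-1.456, -1.459, -1.021]
force: [-0.1, 0.0, -0.1]
width: 0.842
gripper_force: 0.0
```

step_arm([
  [0,-8,3,0,0,0],
  [0,-20,8,0,0,0],
  [0,-20,8,0,0,0],
  [0,-20,10,0,0,0],
  [0,0,35,0,0,0],
  [0,0,35,0,0,0],
  [0,0,35,0,0,0],
  [0,0,35,0,0,0],
  [0,0,0,-0.122,0,0],
  [0,0,0,-0.122,0,0],
  [0,0,0,-0.122,0,0],
  [0,0,0,-0.122,0,0],
  [0,0,0,-0.122,0,0],
  [0,0,0,-0.122,0,0],
  [0,0,0,-0.122,0,0],
  [0,0,0,-0.122,0,0],
  [0,0,0,-0.122,0,0],
  [0,0,0,-0.122,0,0],
  [0,0,0,0,0,0],
])

```text
clock: 34.28
position: [0.4192, -0.1626, 0.2067]
ee_rot: [-2.215, -2.227, 0.003]
force: [0.2, 1.2, -0.2]
width: 0.851
gripper_force: 0.0
```

step_arm([
  [0,4.8,0,0,0,0.1208],
  [0,4.8,0,0,0,0.1208],
  [0,4.8,0,0,0,0.1208],
  [0,4.8,0,0,0,0.1208],
  [0,4.8,0,0,0,0.1208],
  [0,4.8,0,0,0,0.1208],
  [0,4.8,0,0,0,0.1208],
  [0,4.8,0,0,0,0.1208],
  [0,4.8,0,0,0,0.1208],
  [0,4.8,0,0,0,0.1208],
  [0,4.8,0,0,0,0.1208],
  [0,4.8,0,0,0,0.1208],
  [0,4.8,0,0,0,0.1208],
  [0,0,0,0,0,0],
  [0,0,0,0,0,0],
], gripper=0.5)

```text
clock: 35.53
position: [0.4178, -0.1049, 0.2054]
ee_rot: [-0.01, -3.135, 0.006]
force: [0.4, -1.0, -0.6]
width: 0.501
gripper_force: 0.0
```

```bash
python3 - <<'E'
from h import *
st(); im,c=snap('wrist','w10.png')
for lo in (130,150,170): bright(im,c,.054,(.418,-.104,.054),lo=lo)
print(*cass(im,c),sep='\n')
E
```

```text
t 35.53 TCP [ 417.8 -104.9  205.4] J [ 0.32  0.16 -0.23  2.03  0.05  0.96  1.63] ytool [ 0.006  1.    -0.004] yaw 89.7 ztool [-0.006 -0.004 -1.   ] w 46.1 F [ 0.4 -1.  -0.6]
blob [ 4.180e+02 -1.038e+02  5.960e+01  1.910e+01 -3.000e-01] [319 218]
blob [ 4.184e+02 -1.040e+02  5.870e+01  1.900e+01  2.000e-01] [319 218]
blob [ 4.180e+02 -1.039e+02  5.780e+01  1.890e+01  2.000e-01] [319 218]
```

C is standing at (418,-104). I'll regrip it from above.

step_arm([
  [0.3,1,-25,0.004,-0.006,0.006],
  [0,0,-30,0,0,0],
  [0,0,-30,0,0,0],
  [0,0,-30,0,0,0],
  [0,0,-30,0,0,0],
  [0,0,-20,0,0,0],
  [0,0,-9,0,0,0],
  [0,0,0,0,0,0],
  [0,0,0,0,0,0],
])

```text
clock: 36.33
position: [0.4185, -0.1037, 0.0316]
ee_rot: [0.004, -3.141, 0.001]
force: [0.4, 0.0, -0.1]
width: 0.495
gripper_force: 0.0
```

step_arm([
  [0,0,0,0,0,0],
  [0,0,0,0,0,0],
  [0,0,0,0,0,0],
  [0,0,0,0,0,0],
  [0,0,0,0,0,0],
  [0,0,0,0,0,0],
], gripper=0.1, force=40)

```text
clock: 36.83
position: [0.4187, -0.1035, 0.0319]
ee_rot: [-0.007, 3.14, -0.001]
force: [-1.3, -0.2, 8.3]
width: 0.214
gripper_force: 40.0
```

step_arm([
  [0,0,10,0,0,0],
  [0,0,35,0,0,0],
  [0,0,35,0,0,0],
  [0,0,35,0,0,0],
  [0,0,30,0,0,0],
  [0,0,0,0,0,0],
])

```text
clock: 37.33
position: [0.4213, -0.1037, 0.1817]
ee_rot: [-0.007, 3.133, -0.003]
force: [2.0, -0.7, -0.7]
width: 0.218
gripper_force: 40.0
```

step_arm([
  [11.87,10.6,0,0,0,0.0036],
  [11.87,10.6,0,0,0,0.0036],
  [11.87,10.6,0,0,0,0.0036],
  [11.87,10.6,0,0,0,0.0036],
  [11.87,10.6,0,0,0,0.0036],
  [11.87,10.6,0,0,0,0.0036],
  [11.87,10.6,0,0,0,0.0036],
  [11.87,10.6,0,0,0,0.0036],
  [11.87,10.6,0,0,0,0.0036],
  [11.87,10.6,0,0,0,0.0036],
  [11.87,10.6,0,0,0,0.0036],
  [11.87,10.6,0,0,0,0.0036],
  [11.87,10.6,0,0,0,0.0036],
  [11.87,10.6,0,0,0,0.0036],
  [11.87,10.6,0,0,0,0.0036],
  [0,0,0,0,0,0],
  [0,0,0,0,0,0],
  [0,0,0,0,0,0],
])

```text
clock: 38.83
position: [0.5959, 0.0553, 0.1758]
ee_rot: [0.091, -3.139, 0.002]
force: [0.2, -0.4, -0.5]
width: 0.217
gripper_force: 40.0
```

```bash
python3 -c "
from h import *
st()"
```

```text
t 38.83 TCP [595.9  55.3 175.8] J [ 0.02  0.46 -0.28  1.68  0.15  1.02  1.31] ytool [-0.058  0.998 -0.001] yaw 93.3 ztool [-0.001 -0.001 -1.   ] w 19.9 F [ 0.2 -0.4 -0.5]
```

step_arm([
  [0.5,0,-20,0,0,0],
  [0,0,-25,0,0,0],
  [0,0,-25,0,0,0],
  [0,0,-25,0,0,0],
  [0,0,-15,0,0,0],
  [0,0,-10,0,0,0],
  [0,0,-6,0,0,0],
  [0,0,-3,0,0,0],
  [0,0,0,0,0,0],
  [0,0,0,0,0,0],
])

```text
clock: 39.67
position: [0.5974, 0.0556, 0.0481]
ee_rot: [-0.091, 3.139, -0.001]
force: [0.4, 0.3, 0.5]
width: 0.212
gripper_force: 40.0
```

step_arm([
  [0,0,-1,0,0,0],
  [0,0,-1,0,0,0],
  [0,0,-1,0,0,0],
  [0,0,-0.7,0,0,0],
  [0,0,0,0,0,0],
  [0,0,0,0,0,0],
])

```text
clock: 40.17
position: [0.5971, 0.0556, 0.044]
ee_rot: [-0.092, 3.139, -0.001]
force: [-2.3, -0.2, 4.4]
width: 0.217
gripper_force: 40.0
```

step_arm([
  [0,0,0,0,0,0],
  [0,0,0,0,0,0],
  [0,0,0,0,0,0],
  [0,0,0,0,0,0],
], gripper=0.36)

```text
clock: 40.5
position: [0.5968, 0.0556, 0.0434]
ee_rot: [-0.092, 3.14, -0.001]
force: [-0.2, 0.1, 0.4]
width: 0.36
gripper_force: 0.0
```

step_arm([
  [0,0,8,0,0,0],
  [0,0,20,0,0,0],
  [0,0,30,0,0,0],
  [0,0,35,0,0,0],
  [0,0,35,0,0,0],
  [0,0,35,0,0,0],
  [0,0,35,0,0,0],
  [0,0,0,0,0,0],
])

```text
clock: 41.17
position: [0.6001, 0.0566, 0.2498]
ee_rot: [-0.091, 3.129, 0.002]
force: [0.6, 0.5, 0.6]
width: 0.359
gripper_force: 0.0
```

step_arm([
  [0.27,-25.6,0,0,0,-0.1145],
  [0.27,-25.6,0,0,0,-0.1145],
  [0.27,-25.6,0,0,0,-0.1145],
  [0.27,-25.6,0,0,0,-0.1145],
  [0.27,-25.6,0,0,0,-0.1145],
  [0.27,-25.6,0,0,0,-0.1145],
  [0.27,-25.6,0,0,0,-0.1145],
  [0.27,-25.6,0,0,0,-0.1145],
  [0.27,-25.6,0,0,0,-0.1145],
  [0.27,-25.6,0,0,0,-0.1145],
  [0.27,-25.6,0,0,0,-0.1145],
  [0.27,-25.6,0,0,0,-0.1145],
  [0.27,-25.6,0,0,0,-0.1145],
  [0.27,-25.6,0,0,0,-0.1145],
  [0.27,-25.6,0,0,0,-0.1145],
  [0,0,0,-0.0869,0.0079,0],
  [0,0,0,-0.0869,0.0079,0],
  [0,0,0,-0.0869,0.0079,0],
  [0,0,0,-0.0869,0.0079,0],
  [0,0,0,0,0,0],
], gripper=0.88)

```text
clock: 42.83
position: [0.603, -0.3224, 0.2402]
ee_rot: [2.118, 1.955, -0.377]
force: [0.6, 1.3, -0.7]
width: 0.882
gripper_force: 0.0
```

step_arm([
  [0,0,0,0,0,0],
  [0,0,0,0,0,0],
])

```text
clock: 43.0
position: [0.6005, -0.3292, 0.242]
ee_rot: [2.129, 1.946, -0.375]
force: [-0.6, -0.6, 0.1]
width: 0.882
gripper_force: 0.0
```

```bash
python3 - <<'E'
from h import *
st(); im,c=snap('wrist','w11.png'); print(*cass(im,c,lo=150),sep='\n'); print(*cass(im,c,lo=130),sep='\n')
E
```

```text
t 43.0 TCP [ 600.5 -329.2  242. ] J [0.03 0.48 0.31 1.55 0.23 1.07 0.11] ytool [ 0.996 -0.09  -0.001] yaw -5.1 ztool [-0.032 -0.339 -0.94 ] w 81.1 F [-0.6 -0.6  0.1]
(0.6272, -0.3404, 58.7, 49.5, -5.1, (344, 140))
(0.5385, -0.2645, 36.1, 35.4, 75.4, (243, 70))
(0.6273, -0.3405, 58.8, 51.7, -5.1, (344, 140))
(0.5394, -0.2633, 39.5, 36.5, 74.6, (244, 68))
```

Cassette A was knocked to (0.627,-0.3405), so I'm correcting the approach.

step_arm([
  [14,-1.5,0,0,0,0],
  [13.5,-1.3,0,0,0,0],
  [0,0,0,0,0,0],
  [0,0,0,0,0,0],
])

```text
clock: 43.38
position: [0.6278, -0.3332, 0.2416]
ee_rot: [2.13, 1.944, -0.376]
force: [-0.9, -0.4, 0.5]
width: 0.883
gripper_force: 0.0
```

```bash
python3 - <<'E'
from h import *
st(); im,c=snap('wrist','w12.png'); print(*cass(im,c,lo=150),sep='\n'); print(*cass(im,c,lo=130),sep='\n')
E
```

```text
t 43.38 TCP [ 627.8 -333.2  241.6] J [0.04 0.53 0.31 1.47 0.21 1.1  0.12] ytool [ 0.996 -0.091 -0.001] yaw -5.2 ztool [-0.032 -0.34  -0.94 ] w 81.3 F [-0.9 -0.4  0.5]
(0.627, -0.3398, 59.1, 49.1, -5.2, (317, 138))
(0.5372, -0.2641, 35.5, 35.3, -54.8, (211, 68))
(0.627, -0.3399, 59.3, 51.3, -5.2, (317, 138))
(0.5384, -0.2624, 40.6, 36.1, 64.6, (213, 66))
```

step_arm([
  [0,1.5,-29,0,0,0],
  [0,0,-29,0,0,0],
  [0,0,-29,0,0,0],
  [0,0,-29,0,0,0],
  [0,0,-29,0,0,0],
  [0,0,-29,0,0,0],
  [0,0,-29,0,0,0],
  [0,0,-12,0,0,0],
  [0,0,-9,0,0,0],
  [0,0,-7,0,0,0],
  [0,0,-4,0,0,0],
  [0,0,0,0,0,0],
  [0,0,0,0,0,0],
  [0,0,0,0,0,0],
])

```text
clock: 44.6
position: [0.6291, -0.33, 0.0079]
ee_rot: [2.126, 1.945, -0.375]
force: [0.1, 0.0, -0.1]
width: 0.877
gripper_force: 0.0
```

step_arm([
  [0,0,0,0,0,0],
  [0,0,0,0,0,0],
  [0,0,0,0,0,0],
  [0,0,0,0,0,0],
  [0,0,0,0,0,0],
  [0,0,0,0,0,0],
], gripper=0.4, force=40)

```text
clock: 45.1
position: [0.6286, -0.3297, 0.0068]
ee_rot: [2.126, 1.946, -0.376]
force: [0.3, 0.2, 3.4]
width: 0.649
gripper_force: 40.0
```

step_arm([
  [0,0,10,0,0,0],
  [0,0,25,0,0,0],
  [0,0,25,0,0,0],
  [0,0,25,0,0,0],
  [0,0,25,0,0,0],
  [0,0,10,0,0,0],
  [0,0,0,0,0,0],
])

```text
clock: 45.68
position: [0.6298, -0.3305, 0.1299]
ee_rot: [2.125, 1.943, -0.372]
force: [1.0, -0.6, -0.7]
width: 0.65
gripper_force: 40.0
```

step_arm([
  [-11.1,12.15,0,0.0824,-0.0075,0],
  [-11.1,12.15,0,0.0824,-0.0075,0],
  [-11.1,12.15,0,0.0824,-0.0075,0],
  [-11.1,12.15,0,0.0824,-0.0075,0],
  [-11.1,12.15,0,0.0824,-0.0075,0],
  [-11.1,12.15,0,0.0824,-0.0075,0],
  [-11.1,12.15,0,0.0824,-0.0075,0],
  [-11.1,12.15,0,0.0824,-0.0075,0],
  [-11.1,12.15,0,0.0824,-0.0075,0],
  [-11.1,12.15,0,0.0824,-0.0075,0],
  [-11.1,12.15,0,0.0824,-0.0075,0],
  [-11.1,12.15,0,0.0824,-0.0075,0],
  [-11.1,12.15,0,0.0824,-0.0075,0],
  [-11.1,12.15,0,0.0824,-0.0075,0],
  [-11.1,12.15,0,0.0824,-0.0075,0],
  [-11.1,12.15,0,0.0824,-0.0075,0],
  [-11.1,12.15,0,0.0824,-0.0075,0],
  [-11.1,12.15,0,0.0824,-0.0075,0],
  [-11.1,12.15,0,0.0824,-0.0075,0],
  [0,0,0,0,0,0],
])

```text
clock: 47.35
position: [0.414, -0.0975, 0.1238]
ee_rot: [-1.535, -1.395, -1.079]
force: [-0.8, -0.2, -2.3]
width: 0.649
gripper_force: 40.0
```

step_arm([
  [0,0,0,0,0,0],
  [0,0,0,0,0,0],
])

```text
clock: 47.52
position: [0.4182, -0.0991, 0.1262]
ee_rot: [-1.539, -1.409, -1.079]
force: [0.3, -0.6, -1.5]
width: 0.647
gripper_force: 40.0
```

```bash
python3 -c "
from h import *
st()"
```

```text
t 47.52 TCP [418.2 -99.1 126.2] J [ 0.96  0.86 -0.29  1.87 -0.71  1.37  1.1 ] ytool [ 0.996 -0.09   0.002] yaw -5.1 ztool [ 0.085  0.936 -0.343] w 59.6 F [ 0.3 -0.6 -1.5]
```

step_arm([
  [0,0,-15,0.002,0.003,0],
  [0,0,-20,0,0,0],
  [0,0,-20,0,0,0],
  [0,0,-15,0,0,0],
  [0,0,-8,0,0,0],
  [0,0,-5,0,0,0],
  [0,0,-2,0,0,0],
  [0,0,0,0,0,0],
  [0,0,0,0,0,0],
])

```text
clock: 48.27
position: [0.4179, -0.099, 0.0422]
ee_rot: [-1.537, -1.405, -1.078]
force: [-0.0, 1.1, -0.9]
width: 0.651
gripper_force: 40.0
```

step_arm([
  [0,0,-1,0,0,0],
  [0,0,-0.7,0,0,0],
  [0,0,0,0,0,0],
  [0,0,0,0,0,0],
])

```text
clock: 48.6
position: [0.4175, -0.0989, 0.04]
ee_rot: [-1.537, -1.404, -1.078]
force: [0.2, 0.2, -0.5]
width: 0.65
gripper_force: 40.0
```

step_arm([
  [0,0,-1,0,0,0],
  [0,0,-0.7,0,0,0],
  [0,0,-0.5,0,0,0],
  [0,0,0,0,0,0],
])

```text
clock: 48.93
position: [0.4176, -0.0984, 0.0396]
ee_rot: [-1.534, -1.403, -1.081]
force: [-2.9, -4.6, 11.2]
width: 0.652
gripper_force: 40.0
```

step_arm([
  [0,0,0.8,0,0,0],
  [0,0,0,0,0,0],
])

```text
clock: 49.1
position: [0.4177, -0.0985, 0.0397]
ee_rot: [-1.535, -1.404, -1.08]
force: [-1.5, -1.7, 7.3]
width: 0.65
gripper_force: 40.0
```

step_arm([
  [0,0,0,0,0,0],
  [0,0,0,0,0,0],
  [0,0,0,0,0,0],
  [0,0,0,0,0,0],
], gripper=0.85)

```text
clock: 49.43
position: [0.4175, -0.0989, 0.0383]
ee_rot: [-1.537, -1.404, -1.078]
force: [0.4, 0.7, 0.5]
width: 0.844
gripper_force: 0.0
```

step_arm([
  [-0.7,-8,3,0,0,0],
  [-1.8,-20,8,0,0,0],
  [-1.8,-20,8,0,0,0],
  [-1.8,-20,10,0,0,0],
  [0,0,35,0,0,0],
  [0,0,35,0,0,0],
  [0,0,35,0,0,0],
  [0,0,35,0,0,0],
  [0,0,0,-0.1215,0.0111,0],
  [0,0,0,-0.1215,0.0111,0],
  [0,0,0,-0.1215,0.0111,0],
  [0,0,0,-0.1215,0.0111,0],
  [0,0,0,-0.1215,0.0111,0],
  [0,0,0,-0.1215,0.0111,0],
  [0,0,0,-0.1215,0.0111,0],
  [0,0,0,-0.1215,0.0111,0],
  [0,0,0,-0.1215,0.0111,0],
  [0,0,0,-0.1215,0.0111,0],
  [0,0,0,0,0,0],
])

```text
clock: 51.02
position: [0.4129, -0.1627, 0.2091]
ee_rot: [2.311, 2.123, -0.002]
force: [0.7, 2.2, -0.3]
width: 0.849
gripper_force: 0.0
```

step_arm([
  [0.4,4.8,0,0,0,0.1208],
  [0.4,4.8,0,0,0,0.1208],
  [0.4,4.8,0,0,0,0.1208],
  [0.4,4.8,0,0,0,0.1208],
  [0.4,4.8,0,0,0,0.1208],
  [0.4,4.8,0,0,0,0.1208],
  [0.4,4.8,0,0,0,0.1208],
  [0.4,4.8,0,0,0,0.1208],
  [0.4,4.8,0,0,0,0.1208],
  [0.4,4.8,0,0,0,0.1208],
  [0.4,4.8,0,0,0,0.1208],
  [0.4,4.8,0,0,0,0.1208],
  [0.4,4.8,0,0,0,0.1208],
  [0,0,0,0,0,0],
  [0,0,0,0,0,0],
], gripper=0.5)

```text
clock: 52.27
position: [0.4164, -0.105, 0.2075]
ee_rot: [-0.151, -3.133, 0.002]
force: [-0.8, -0.5, 0.6]
width: 0.497
gripper_force: 0.0
```

```bash
python3 - <<'E'
from h import *
st(); im,c=snap('wrist','w13.png')
for lo in (130,150,170): bright(im,c,.054,(.417,-.104,.054),lo=lo)
E
```

```text
t 52.27 TCP [ 416.4 -105.   207.5] J [ 0.49  0.17 -0.42  2.02  0.09  0.97  1.5 ] ytool [ 0.096  0.995 -0.001] yaw 84.5 ztool [-0.005 -0.001 -1.   ] w 45.7 F [-0.8 -0.5  0.6]
blob [ 416.9 -103.7   59.2   19.1   -5. ] [319 218]
blob [ 417.4 -103.6   58.3   19.    -5. ] [319 218]
blob [ 417.4 -103.6   58.3   18.9   -5. ] [319 218]
```

step_arm([
  [0.7,1.4,-25,0.001,-0.005,0.009],
  [0,0,-30,0,0,0],
  [0,0,-30,0,0,0],
  [0,0,-30,0,0,0],
  [0,0,-30,0,0,0],
  [0,0,-22,0,0,0],
  [0,0,-9,0,0,0],
  [0,0,0,0,0,0],
  [0,0,0,0,0,0],
])

```text
clock: 53.07
position: [0.4174, -0.1033, 0.0318]
ee_rot: [-0.133, -3.139, 0.001]
force: [-0.6, 0.2, -0.3]
width: 0.498
gripper_force: 0.0
```

step_arm([
  [0,0,0,0,0,0],
  [0,0,0,0,0,0],
  [0,0,0,0,0,0],
  [0,0,0,0,0,0],
  [0,0,0,0,0,0],
  [0,0,0,0,0,0],
], gripper=0.1, force=40)

```text
clock: 53.57
position: [0.4177, -0.1032, 0.0321]
ee_rot: [0.13, 3.137, -0.001]
force: [-1.5, 1.2, 8.2]
width: 0.214
gripper_force: 40.0
```

step_arm([
  [0,0,10,0,0,0],
  [0,0,35,0,0,0],
  [0,0,35,0,0,0],
  [0,0,35,0,0,0],
  [0,0,30,0,0,0],
  [0,0,0,0,0,0],
])

```text
clock: 54.07
position: [0.4202, -0.1032, 0.1818]
ee_rot: [0.13, 3.13, -0.003]
force: [0.9, 0.4, -0.3]
width: 0.216
gripper_force: 40.0
```

step_arm([
  [12.2,7,0,0,0,0.0095],
  [12.2,7,0,0,0,0.0095],
  [12.2,7,0,0,0,0.0095],
  [12.2,7,0,0,0,0.0095],
  [12.2,7,0,0,0,0.0095],
  [12.2,7,0,0,0,0.0095],
  [12.2,7,0,0,0,0.0095],
  [12.2,7,0,0,0,0.0095],
  [12.2,7,0,0,0,0.0095],
  [12.2,7,0,0,0,0.0095],
  [12.2,7,0,0,0,0.0095],
  [12.2,7,0,0,0,0.0095],
  [12.2,7,0,0,0,0.0095],
  [12.2,7,0,0,0,0.0095],
  [12.2,7,0,0,0,0.0095],
  [0,0,0,0,0,0],
  [0,0,0,0,0,0],
  [0,0,0,0,0,0],
])

```text
clock: 55.57
position: [0.5999, 0.002, 0.1758]
ee_rot: [0.094, -3.139, 0.001]
force: [-0.0, -0.9, -1.3]
width: 0.214
gripper_force: 40.0
```

```bash
python3 - <<'E'
from h import *
st(); im,c=snap('wrist','w14.png')
E
```

```text
t 55.57 TCP [599.9   2.  175.8] J [ 0.22  0.48 -0.45  1.67  0.24  1.04  1.33] ytool [-0.06   0.998 -0.001] yaw 93.4 ztool [-0.001 -0.001 -1.   ] w 19.7 F [-0.  -0.9 -1.3]
```

View pics/w14.png

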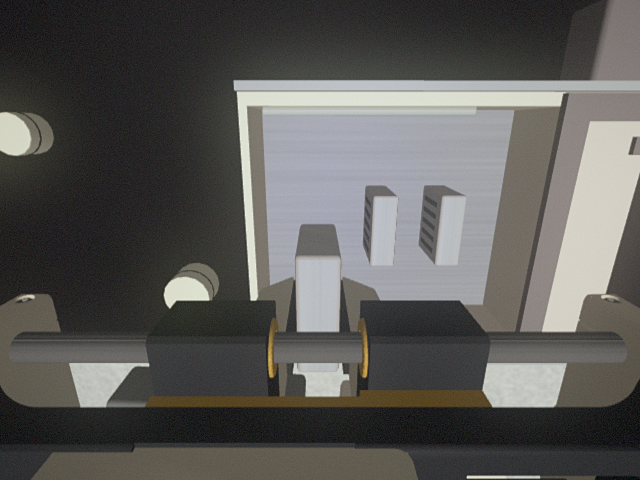

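Two cassettes stand in the chamber at (381,225) and (443,225). The third is held clear of the -y wall, so I'll lower it.

step_arm([
  [0,0,-20,0,0,0],
  [0,0,-25,0,0,0],
  [0,0,-25,0,0,0],
  [0,0,-25,0,0,0],
  [0,0,-15,0,0,0],
  [0,0,-10,0,0,0],
  [0,0,-6,0,0,0],
  [0,0,-3,0,0,0],
  [0,0,0,0,0,0],
  [0,0,0,0,0,0],
])

```text
clock: 56.45
position: [0.6009, 0.002, 0.0484]
ee_rot: [-0.093, 3.138, -0.001]
force: [0.2, 0.2, -1.6]
width: 0.215
gripper_force: 40.0
```

step_arm([
  [0,0,-1,0,0,0],
  [0,0,-1,0,0,0],
  [0,0,-1,0,0,0],
  [0,0,-0.7,0,0,0],
  [0,0,0,0,0,0],
  [0,0,0,0,0,0],
])

```text
clock: 56.95
position: [0.6005, 0.0019, 0.0442]
ee_rot: [-0.093, 3.139, -0.001]
force: [-1.4, -0.1, 4.3]
width: 0.216
gripper_force: 40.0
```

step_arm([
  [0,0,0,0,0,0],
  [0,0,0,0,0,0],
  [0,0,0,0,0,0],
  [0,0,0,0,0,0],
], gripper=0.36)

```text
clock: 57.28
position: [0.6003, 0.002, 0.0436]
ee_rot: [-0.094, 3.14, -0.001]
force: [-0.3, -0.2, -0.7]
width: 0.357
gripper_force: 0.0
```

step_arm([
  [0,0,8,0,0,0],
  [0,0,20,0,0,0],
  [0,0,30,0,0,0],
  [0,0,35,0,0,0],
  [0,0,35,0,0,0],
  [0,0,35,0,0,0],
  [0,0,27,0,0,0],
  [-1.3,19.3,0,0,0,0],
  [-1.3,19.3,0,0,0,0],
  [-1.3,19.3,0,0,0,0],
  [-1.3,19.3,0,0,0,0],
  [-1.3,19.3,0,0,0,0],
  [-1.3,19.3,0,0,0,0],
  [0,0,0,0,0,0],
  [0,0,0,0,0,0],
])

```text
clock: 58.53
position: [0.5921, 0.1192, 0.2343]
ee_rot: [-0.098, 3.139, 0.0]
force: [-0.7, -0.6, 1.2]
width: 0.361
gripper_force: 0.0
```

```bash
python3 - <<'E'
from h import *
st(); im,c=snap('wrist','w15.png')
for x,y in ((.6005,.0019),(.597,.0556),(.5938,.1097)):
    print(np.round(proj(c,(x,y,.066))),np.round(proj(c,(x,y,.014))))
E
```

```text
t 58.53 TCP [592.1 119.2 234.3] J [ 0.05  0.44 -0.49  1.59  0.22  1.17  1.15] ytool [-0.062  0.998  0.   ] yaw 93.6 ztool [ 0.001  0.    -1.   ] w 33.2 F [-0.7 -0.6  1.2]
[197. 215.] [212. 204.]
[252. 215.] [260. 203.]
[307. 215.] [309. 203.]
```

View pics/w15.png

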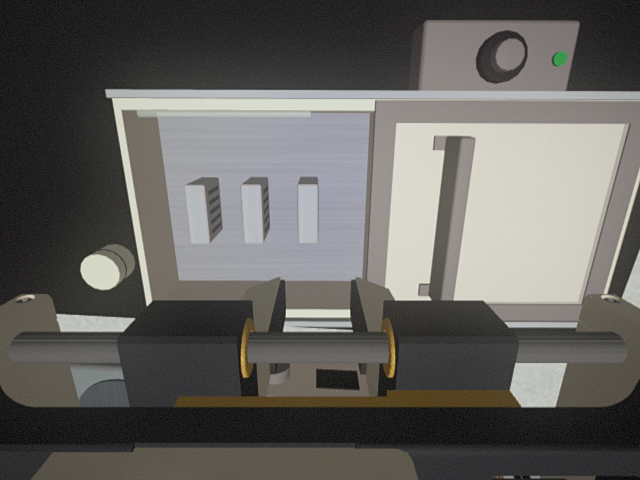

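All three stand upright with clear gaps, at (203,210), (255,210) and (308,210). Next I grip the bar and shut the cover.

step_arm([
  [-1.4,22.8,0,0,0,-0.006],
  [-1.4,22.8,0,0,0,0],
  [-1.4,22.8,0,0,0,0],
  [-1.4,22.8,0,0,0,0],
  [-1.4,22.8,0,0,0,0],
  [0,0,0,0,0,0],
  [0,0,0,0,0,0],
  [0,0,-20,0,0,0],
  [0,0,-25,0,0,0],
  [0,0,-25,0,0,0],
  [0,0,-25,0,0,0],
  [0,0,-20,0,0,0],
  [0,0,-12,0,0,0],
  [0,0,-7,0,0,0],
  [0,0,0,0,0,0],
  [0,0,0,0,0,0],
], gripper=0.6)

```text
clock: 59.92
position: [0.5861, 0.2314, 0.1005]
ee_rot: [-0.083, 3.139, -0.001]
force: [0.2, 0.9, 1.0]
width: 0.598
gripper_force: 0.0
```

step_arm([
  [0,0,0,0,0,0],
  [0,0,0,0,0,0],
  [0,0,0,0,0,0],
  [0,0,0,0,0,0],
  [0,0,0,0,0,0],
  [0,0,0,0,0,0],
  [0,0,0,0,0,0],
  [0,0,0,0,0,0],
], gripper=0, force=15)

```text
clock: 60.58
position: [0.5855, 0.2319, 0.0999]
ee_rot: [-0.085, 3.14, -0.001]
force: [-1.4, 0.2, 0.8]
width: 0.128
gripper_force: 15.0
```

step_arm([
  [-0.1,2,0,0,0,0],
  [-0.1,2,0,0,0,0],
  [-0.1,2,0,0,0,0],
  [-0.1,2,0,0,0,0],
  [0,0,0,0,0,0],
  [0,0,0,0,0,0],
])

```text
clock: 61.08
position: [0.5855, 0.2327, 0.0997]
ee_rot: [0.077, -3.139, 0.016]
force: [-3.6, -18.8, 12.7]
width: 0.136
gripper_force: 15.0
```

Pulling further meets a hard stop at once, so the cover was fully open. Now I shut it.

step_arm([
  [0.62,-11,0,0,0,0],
  [0.62,-11,0,0,0,0],
  [0.62,-11,0,0,0,0],
  [0.62,-11,0,0,0,0],
  [0.62,-11,0,0,0,0],
  [0.62,-11,0,0,0,0],
  [0.62,-11,0,0,0,0],
  [0.62,-11,0,0,0,0],
  [0.62,-11,0,0,0,0],
  [0.62,-11,0,0,0,0],
  [0.62,-11,0,0,0,0],
  [0.62,-11,0,0,0,0],
  [0.62,-11,0,0,0,0],
  [0.62,-11,0,0,0,0],
  [0.62,-11,0,0,0,0],
  [0.62,-11,0,0,0,0],
  [0.62,-11,0,0,0,0],
  [0.62,-11,0,0,0,0],
  [0.62,-11,0,0,0,0],
  [0,0,0,0,0,0],
])

```text
clock: 62.75
position: [0.5976, 0.0269, 0.0998]
ee_rot: [-0.079, 3.139, -0.004]
force: [5.7, -1.8, -4.7]
width: 0.13
gripper_force: 15.0
```

step_arm([
  [0.6,-6,0,0,0,0],
  [0.2,-4,0,0,0,0],
  [0.1,-2,0,0,0,0],
  [0,0,0,0,0,0],
  [0,0,0,0,0,0],
])

```text
clock: 63.17
position: [0.5982, 0.0174, 0.0998]
ee_rot: [-0.083, 3.139, -0.002]
force: [5.6, -0.9, -3.9]
width: 0.13
gripper_force: 15.0
```

step_arm([
  [0,-2,0,0,0,0],
  [0,-2,0,0,0,0],
  [0,-2,0,0,0,0],
  [0,-1,0,0,0,0],
  [0,0,0,0,0,0],
  [0,0,0,0,0,0],
])

```text
clock: 63.67
position: [0.5985, 0.013, 0.0998]
ee_rot: [-0.086, 3.138, 0.002]
force: [7.0, 5.2, -6.1]
width: 0.128
gripper_force: 15.0
```

step_arm([
  [0,-2,0,0,0,0],
  [0,-2,0,0,0,0],
  [0,-1,0,0,0,0],
  [0,0,0,0,0,0],
  [0,0,0,0,0,0],
])

```text
clock: 64.08
position: [0.5984, 0.013, 0.0998]
ee_rot: [-0.091, 3.138, 0.011]
force: [8.5, 18.2, -10.6]
width: 0.128
gripper_force: 15.0
```

The cover is at its shut stop: y 0.013, which is 0.22 m of travel from open. I'll release, rise and move toward the button.

step_arm([
  [0,2,0,0,0,0],
  [0,0,0,0,0,0],
  [0,0,0,0,0,0],
  [0,0,0,0,0,0],
  [0,0,0,0,0,0],
  [0,0,0,0,0,0],
], gripper=0.6)

```text
clock: 64.58
position: [0.5976, 0.0081, 0.0998]
ee_rot: [-0.083, 3.14, -0.001]
force: [0.4, -0.3, -0.3]
width: 0.518
gripper_force: 0.0
```

step_arm([
  [0,3,15,0,0,0],
  [0,0,30,0,0,0],
  [0,0,35,0,0,0],
  [0,0,35,0,0,0],
  [0,0,20,0,0,0],
  [-8,22,0,0,0,0],
  [-8,22,0,0,0,0],
  [-8,22,0,0,0,0],
  [-8,22,0,0,0,0],
  [-8,22,0,0,0,0],
  [-8,22,0,0,0,0],
  [-8,22,0,0,0,0],
  [-8,22,0,0,0,0],
  [-8,22,0,0,0,0],
  [-8,22,0,0,0,0],
  [0,0,0,0,0,0],
  [0,0,0,0,0,0],
], gripper=0)

```text
clock: 66.0
position: [0.5171, 0.233, 0.2349]
ee_rot: [-0.089, 3.14, -0.0]
force: [0.3, -0.5, 0.2]
width: 0.005
gripper_force: 0.0
```

```bash
python3 - <<'E'
from h import *
st(); im,c=snap('wrist','w16.png')
# button: prior from earlier views, then Hough circle near it
print('w3/top prior',np.round(proj(c,(.443,.275,.062))))
g=cv2.medianBlur(cv2.cvtColor(im,cv2.COLOR_RGB2GRAY),3)
h=cv2.HoughCircles(g,cv2.HOUGH_GRADIENT,1,20,param1=80,param2=18,minRadius=10,maxRadius=40)
for u,v,r in (h[0] if h is not None else [])[:12]: print(np.round([u,v,r]),np.round(onz(c,u,v,.062)[:2]*1000,1))
u,v=map(int,proj(c,(.443,.275,.062))); crop=im[max(0,v-110):v+110,max(0,u-150):u+150]; print(max(0,u-150),max(0,v-110),crop.shape)
cv2.imwrite('pics/b.png',cv2.resize(crop,None,fx=2.5,fy=2.5)[:,:,::-1])
E
```

```text
t 66.0 TCP [517.1 233.  234.9] J [-0.1   0.4  -0.57  1.67  0.23  1.14  0.89] ytool [-0.056  0.998 -0.   ] yaw 93.2 ztool [ 0. -0. -1.] w 0.5 F [ 0.3 -0.5  0.2]
w3/top prior [367. 138.]
[366. 138.  13.] [442.8 274.6]
216 27 (220, 300, 3)
```

Button found at (442.8,274.6) mm, matching my earlier estimate. I'll press it with the shut fingers.

step_arm([
  [-25,14,0,0,0,0],
  [-25,14,0,0,0,0],
  [-24.3,13.6,0,0,0,0],
  [0,0,0,0,0,0],
  [0,0,-30,0,0,0],
  [0,0,-35,0,0,0],
  [0,0,-35,0,0,0],
  [0,0,-30,0,0,0],
  [0,0,-20,0,0,0],
  [0,0,-13,0,0,0],
  [0,0,0,0,0,0],
  [0,0,0,0,0,0],
  [0,0,0,0,0,0],
])

```text
clock: 67.13
position: [0.4445, 0.2732, 0.0727]
ee_rot: [-0.082, 3.139, -0.0]
force: [-0.0, 0.1, 0.1]
width: 0.007
gripper_force: 0.0
```

step_arm([
  [0,0,-2,0,0,0],
  [0,0,-2,0,0,0],
  [0,0,-2,0,0,0],
  [0,0,-2,0,0,0],
  [0,0,-2,0,0,0],
  [0,0,0,0,0,0],
  [0,0,0,0,0,0],
])

```text
clock: 67.72
position: [0.4439, 0.2735, 0.0619]
ee_rot: [-0.084, 3.139, -0.0]
force: [1.0, 0.3, 3.0]
width: 0.008
gripper_force: 1.3
```

step_arm([
  [0,0,-1.5,0,0,0],
  [0,0,-1.5,0,0,0],
  [0,0,-1,0,0,0],
  [0,0,0,0,0,0],
  [0,0,0,0,0,0],
])

```text
clock: 68.13
position: [0.444, 0.2736, 0.0597]
ee_rot: [-0.084, 3.138, -0.001]
force: [-4.0, -6.3, 29.0]
width: 0.002
gripper_force: 14.7
```

step_arm([
  [0,0,-1,0,0,0],
  [0,0,-1,0,0,0],
  [0,0,-1,0,0,0],
  [0,0,0,0,0,0],
  [0,0,0,0,0,0],
])

```text
clock: 68.55
position: [0.4442, 0.2737, 0.059]
ee_rot: [-0.084, 3.136, -0.002]
force: [-10.9, -12.6, 60.4]
width: 0.003
gripper_force: 30.6
```

It bottomed out, so the button is fully down. I'll lift off and look the result over.

step_arm([
  [0,0,10,0,0,0],
  [0,0,20,0,0,0],
  [0,0,35,0,0,0],
  [0,0,35,0,0,0],
  [0,0,35,0,0,0],
  [0,0,35,0,0,0],
  [14,-20,0,0,0,0],
  [14,-20,0,0,0,0],
  [14,-20,0,0,0,0],
  [14,-20,0,0,0,0],
  [14,-20,0,0,0,0],
  [14,-20,0,0,0,0],
  [14,-20,0,0,0,0],
  [14,-20,0,0,0,0],
  [14,-20,0,0,0,0],
  [0,0,0,0,0,0],
  [0,0,0,0,0,0],
])

```text
clock: 69.97
position: [0.5695, 0.092, 0.2239]
ee_rot: [0.08, -3.139, 0.001]
force: [-1.4, 0.8, 0.6]
width: 0.001
gripper_force: 0.0
```

```bash
python3 - <<'E'
from h import *
st(); im,c=snap('wrist','w17.png')
g=cv2.medianBlur(cv2.cvtColor(im,cv2.COLOR_RGB2GRAY),3)
u,v=proj(c,(.443,.275,.062)); print(u,v)
E
```

```text
t 69.97 TCP [569.5  92.  223.9] J [ 0.13  0.42 -0.53  1.66  0.23  1.13  1.16] ytool [-0.051  0.999 -0.001] yaw 92.9 ztool [-0.001 -0.001 -1.   ] w 0.1 F [-1.4  0.8  0.6]
538.2242274896525 83.2063071869824
```

View pics/w17.png

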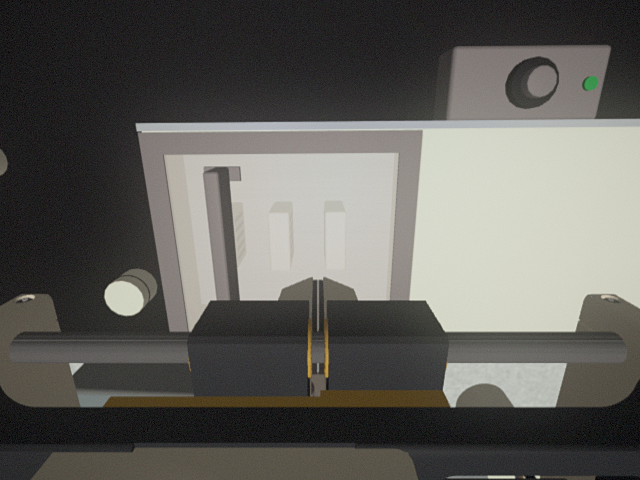

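The cover is shut flush and three cassettes stand upright inside, at (282,235), (335,235) and behind the bar at (240,235). The hard stop came about 4 mm higher than I expected, so I'll press again gently and read force against height to confirm the full 6 mm of travel.

step_arm([
  [-14,20,0,0,0,0],
  [-14,20,0,0,0,0],
  [-14,20,0,0,0,0],
  [-14,20,0,0,0,0],
  [-14,20,0,0,0,0],
  [-14,20,0,0,0,0],
  [-14,20,0,0,0,0],
  [-14,20,0,0,0,0],
  [-14,20,0,0,0,0],
  [0,0,-30,0,0,0],
  [0,0,-35,0,0,0],
  [0,0,-35,0,0,0],
  [0,0,-30,0,0,0],
  [0,0,-20,0,0,0],
  [0,0,0,0,0,0],
  [0,0,0,0,0,0],
])

```text
clock: 71.35
position: [0.4418, 0.274, 0.0745]
ee_rot: [0.088, -3.139, 0.002]
force: [0.2, 0.6, 0.2]
width: 0.003
gripper_force: 0.0
```

step_arm([
  [0,0,-2,0,0,0],
  [0,0,-2,0,0,0],
  [0,0,0,0,0,0],
  [0,0,0,0,0,0],
])

```text
clock: 71.68
position: [0.444, 0.2737, 0.0717]
ee_rot: [-0.084, 3.139, 0.0]
force: [0.4, -0.2, -0.4]
width: 0.008
gripper_force: 0.0
```

step_arm([
  [0,0,-2,0,0,0],
  [0,0,0,0,0,0],
  [0,0,0,0,0,0],
])

```text
clock: 71.93
position: [0.4435, 0.2733, 0.0689]
ee_rot: [-0.084, 3.14, -0.001]
force: [0.3, -1.3, 0.0]
width: 0.007
gripper_force: 0.0
```

step_arm([
  [0,0,-2,0,0,0],
  [0,0,0,0,0,0],
  [0,0,0,0,0,0],
])

```text
clock: 72.18
position: [0.4434, 0.2733, 0.0666]
ee_rot: [-0.084, 3.14, -0.001]
force: [-0.4, -0.3, -0.5]
width: 0.003
gripper_force: 0.0
```

step_arm([
  [0,0,-1.5,0,0,0],
  [0,0,0,0,0,0],
  [0,0,0,0,0,0],
])

```text
clock: 72.43
position: [0.4435, 0.2734, 0.0653]
ee_rot: [-0.084, 3.14, -0.001]
force: [0.6, -0.2, 1.0]
width: 0.003
gripper_force: 0.7
```

step_arm([
  [0,0,-1.5,0,0,0],
  [0,0,0,0,0,0],
  [0,0,0,0,0,0],
])

```text
clock: 72.68
position: [0.4435, 0.2735, 0.0638]
ee_rot: [-0.084, 3.14, -0.0]
force: [1.0, -0.7, 1.8]
width: 0.006
gripper_force: 1.0
```

step_arm([
  [0,0,-1.5,0,0,0],
  [0,0,0,0,0,0],
  [0,0,0,0,0,0],
])

```text
clock: 72.93
position: [0.4436, 0.2734, 0.0623]
ee_rot: [-0.084, 3.14, -0.001]
force: [-0.4, -0.1, 3.1]
width: 0.007
gripper_force: 1.3
```

step_arm([
  [0,0,-1.5,0,0,0],
  [0,0,0,0,0,0],
  [0,0,0,0,0,0],
])

```text
clock: 73.18
position: [0.4436, 0.2735, 0.0608]
ee_rot: [-0.084, 3.14, -0.0]
force: [-0.5, -0.4, 2.1]
width: 0.006
gripper_force: 1.6
```

The spring force climbs steadily from a height of about 66 mm to the hard stop at 60 mm, so the button goes fully down and both presses counted. I'll retreat clear and hand in.

step_arm([
  [0,0,5,0,0,0],
  [0,0,15,0,0,0],
  [0,0,30,0,0,0],
  [0,0,35,0,0,0],
  [0,0,35,0,0,0],
  [0,0,35,0,0,0],
  [0,0,20,0,0,0],
  [0,0,0,0,0,0],
  [0,0,0,0,0,0],
  [0,0,0,0,0,0],
])

```text
clock: 74.02
position: [0.4431, 0.2728, 0.2351]
ee_rot: [0.084, -3.14, 0.002]
force: [-0.0, -0.6, -0.4]
width: 0.006
gripper_force: 0.0
```

```bash
python3 -c "
from h import *
st(); print(job.sign_off())"
```

```text
t 74.02 TCP [443.1 272.8 235.1] J [-0.17  0.33 -0.62  1.77  0.21  1.11  0.76] ytool [-0.053  0.999 -0.001] yaw 93.1 ztool [-0.    -0.001 -1.   ] w 0.5 F [-0.  -0.6 -0.4]
the job is handed in; nothing more can be done
None
```

The job is handed in at 74 s: all three cassettes stand apart and upright in the chamber, the cover is fully shut, and the start button was pressed twice, only after shutting; the first press reached about 60 N at the fingertips, over the 40 N limit stated for the arm and gripper body.

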